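# Start the thread and close the storage jar

## Robot

A 6-joint arm with a two-finger parallel gripper is mounted at the origin on a cart in front of the work surface, level with it; the furniture and walls round the work are solid. World frame = base frame: x ahead of the robot, y to its left, z up, the work surface at z = 0. Lengths are in m, angles in degrees, forces in N, time in s.
With the tool pointing down it reaches from about 0.275 to 0.85 m from the base axis. Payload 19 kg.
Tool frame: the origin (TCP) lies at the very end of the fingers, on their centre line; the grasp point (between the pads) lies 19 mm behind it; z points along the fingers, y is the direction in which the jaws open and shut (so a half turn about z gives the same grasp; the last joint's range is limited). The gripper opens to 85 mm and grips with 20 to 120 N. Pads are 22 mm wide; open, the fingers measure 114 mm over their backs; the gripper's body (76 mm by 85 mm) begins 54 mm behind the grasp point. The pads swing forward as they close: fully open they stand 13 mm farther back than shut.
Start: joints at [-82.391, 8.623, 82.357, -0, 89.026, -7.678], TCP at [0.152, -0.555, 0.231] pointing down, gripper open.
Joint ranges: [-160.23, 160.23], [-39.13, 120.54], [6.94, 153.29], [-79.49, 259.48], [9.18, 160.14], [-161.06, 161.06]. Speed limits (degrees/s): [108.29, 108.29, 127.2, 172.46, 172.46, 172.46].

## Interface

Orientations are given as a 3x3 rotation matrix whose columns are the frame's x, y, z axes.
In Python, from station import arm gives the robot as it stands.
- The arm moves only by the tool drive_tool, never from a script. Its argument "rows" is one flat list of numbers, 7 for each row, row after row: the shift along the tool's x, y, z in mm, then the turn, a rotation vector about the tool's x, y, z in degrees, then the opening in per cent of the stroke, from 0 (shut) to 100 (fully open). In form: [tx, ty, tz, rx, ry, rz, hand, tx, ty, tz, rx, ry, rz, hand, ...]. A call has 1 to 10 rows; each row is the pose to reach, as a shift and turn from the pose commanded when the call began, along the tool's axes at that moment; what a row does not reach only later rows make up. A row lasts 1/12 s, in which the tool goes at most 41.7 mm and 7.16 degrees, less where a joint would pass 70% of its speed; a pose out of reach is approached as far as the arm can. A call with a gripper value outside its range is refused whole. The fingers move at their own pace and stop on an object; "grip_force" is the grip in N (left out, the last holds). Time passes only in rows, so rows that repeat a pose let the fingers close. It gives the time, the measured TCP pose, the force and the opening at its end, in the units of the state.
- arm.observe(): the state, without advancing time (a new reading comes with each control period).
- arm.read_camera(name): name is "scene" or "top" or "wrist"; returns a dict with "pixels" (480x640x3 uint8, red, green, blue), "fx", "fy", "cx", "cy" (pixels), "D" ([k1, k2, p1, p2, k3] as OpenCV has them; the pictures are not rectified), "view" (4x4, takes a point from world to camera coordinates). Camera axes: x right, y down, z forward; pixel columns grow to the right and rows downward; lengths in m; the calibration is good to about 2 mm. A picture is of the moment at which its call begins. There is no depth.
- arm.hand_in(): hands the job in, once; it reports no verdict.
The state is a dict: "clock": time; "qpos": joint angles; "joint_vel": joint speeds; "tau": joint torques, N m; "eef_pos": TCP position; "eef_rot": TCP orientation; "ft_force": force on the tool from outside, world axes, zero at the start; "torque": the same for the moment, N m; "finger_gap": opening from 0.0 (shut) to 1.0 (fully open).
Only numpy, scipy, OpenCV 4.12 (cv2) and the standard library are available. Lean on these libraries where they do the work, as an engineer would, in place of code of your own. Each camera call takes 0.05 s, during which the arm holds its last target.

## Task

Close the storage jar: set the orange lid level on its mouth and, unless it drops in at once, turn it backward (anticlockwise seen from above) until you feel it drop into the start of the thread; then turn it forward (clockwise) until it is fully home against its stop. Let go of it, and leave the dropper bottle, remote control and marker where they are.

Things in the scene. Friction and masses are not known exactly. Their poses are not given: they have to be found in the camera images.
- lid_grip (a point): Centre of the upright round black knob on top of the orange lid (loose, about 0.12 kg, right way up on the desk). The knob is 32 mm in diameter and 26 mm high, reaching 13 mm below and above this point; it can be gripped from any side, and slips in the fingers rather than break if the lid is turned against a stop. The cap under it is 85 mm in diameter; its top face is 12 mm below this point. z up.
- lid_edge (a point): Centre of the open lower edge of the lid's skirt, 34 mm below lid_grip, same axes. Inside the skirt is 79 mm wide and 18 mm deep. Four steel pins, 4 mm thick, flush with this edge, point inward at +x, +y, -x and -y and leave 70.4 mm between opposite tips.
- jar_mouth (a point): Centre of the open jar's rim, in its plane, 113 mm above the desk, z up. Jar: clear body of 84 mm diameter holding a spool; white neck of 68 mm diameter with a 3 mm bevel at the rim. It stands fixed in a square 116 mm dock and cannot turn. x and y here are the dock's; how the jar's thread is turned in it is unknown and differs each time.
- thread_top (a point): On the jar's axis, 5 mm below the rim: the top of the starts of the four right-hand ribs on the neck (76 mm over the tips), one per quarter turn. Each sinks 3.9 mm over 58 deg clockwise to an end stop (8 deg, 5 mm above the rib's end), then a 24 deg gap. Lids set down mostly rest on the ribs, lid_edge 0 to 4 mm below this point (on a stop: 1 mm above), and jam at the stops if turned forward.
- thread_start (a point): On the jar's axis, 13.6 mm below the rim: where lid_edge lies once the pins have dropped into the gaps. Turned backward (anticlockwise) from where it was set down, the lid slowly rises (if on a stop, it first falls 5 mm to the rib), then drops 8.6 mm to here within 90 deg; about 1 time in 5 it drops in when set down. 3 to 10 N downward is enough. It has some 17 deg of play here.
- thread_home (a point): On the jar's axis, 17.5 mm below the rim: where lid_edge lies when the lid is fully home. Turned clockwise 55 to 80 deg from the gaps, the pins run under the ribs, sink the last 3.9 mm and meet solid stops. Up to the stop it turns easily (under 0.3 N m); at the stop the moment rises past 0.5 N m or the knob slips in the fingers. It stays where it is let go.
- dropper_bottle: Amber dropper bottle, 31 mm diameter, 93 mm tall, loose, standing; origin at the centre of its underside. Bystander.
- remote: Black remote control, 88 x 40 x 7 mm, loose, lying flat; origin at the centre of its underside. Bystander.
- marker: White marker pen with black cap, 135 mm long, 17 mm thick, loose, lying; origin under its centre. Bystander.
- lid: The whole orange lid, 85 mm diameter, 47 mm high with its knob; origin and axes as lid_edge.

How it is judged (in metres and radians):
On the way:
1. the lid drops into the start of the thread on the jar (z of lid_edge in the frame of thread_start between -0.002 and 0.0015 m and horizontal distance between lid_edge and thread_start below 0.004 m), for 0.1 s.
At the end, for the whole second after the job is handed in: The lid is screwed fully home on the jar: its lower edge is at most 1.1 mm above its home level, within 4 mm of the jar's axis, level within 0.05 rad, at rest and released; the dropper bottle, remote control and marker are within 30 mm of where they stood and the bottle is upright (z of lid_edge in the frame of thread_home between -0.003 and 0.0011 m and horizontal distance between lid_edge and thread_home below 0.004 m and angle between lid_edge's own z axis and vertical below 0.05 rad and linear speed of lid below 0.02 m/s); the robot touches nothing.
It fails at once if the dropper bottle, remote control or marker is moved by more than 30 mm (distance of any of dropper_bottle, remote, marker from where it was at the start of the episode above 0.03 m).
It fails at once if the dropper bottle is knocked over (angle between dropper_bottle's own z axis and vertical above 0.5 rad).
It also fails if it takes over 54 s, if anything falls off the work surface, if the arm or the gripper's body presses on something with over 40 N, if the wrist force passes 120 N, or if a joint passes its speed limit or range.

## Working session

There is one attempt and no reset: what is moved stays moved. The work goes in short steps, Python scripts to look and compute and a tool call to move; the robot and the scene stay as the last step left them, time stands still between calls to the robot, and variables do not carry over. Pictures are saved under pics/ and viewed, and the job is handed in when it is done.

Besides the shell and the picture viewer there is one more tool, called by a JSON object that holds its "name" and its "arguments", one argument or row to a line. drive_tool: Moves the arm, as the interface text tells. Its arguments: {"type":"object","properties":{"rows":{"type":"array"},"grip_force":{"type":"number"}},"required":["rows"]}

```bash
ls; mkdir -p pics; python3 - <<'E'
from station import arm
import cv2,json
s=arm.observe(); print(s)
for n in ["scene","top","wrist"]:
    c=arm.read_camera(n); cv2.imwrite(f"pics/{n}0.png",c["pixels"][:,:,::-1])
    print(n,c["fx"],c["fy"],c["cx"],c["cy"],c["D"]); print(c["view"])
E
```

```text
pics
{'clock': 0.0, 'qpos': array([-8.23929286e+01,  8.65033448e+00,  8.23928127e+01,  4.19544219e-04,
        8.90278149e+01, -7.67839826e+00]), 'joint_vel': array([-0.07433059, -0.002666  , -0.0366939 , -0.02669775,  0.04116037,
       -0.01312027]), 'tau': array([ 3.42186002e-03, -7.13047028e+01, -5.70867705e+01,  1.03168049e-04,
        8.88107694e-03,  4.02504031e-05]), 'eef_pos': array([ 0.15152804, -0.55441018,  0.23068328]), 'eef_rot': array([[ 9.64624354e-01,  2.63628207e-01, -1.56696996e-04],
       [ 2.63628197e-01, -9.64623587e-01,  1.22859103e-03],
       [ 1.72737632e-04, -1.22643858e-03, -9.99999233e-01]]), 'ft_force': array([ 0.72474713, -0.06134882,  0.00427665]), 'torque': array([-0.03591391, -0.01130519,  0.03865685]), 'finger_gap': 0.998463179273002}
scene 565.312765900454 565.312765900454 320.5325652278472 242.50838050133189 [-0.13189958  0.          0.          0.          0.        ]
[[-0.86079244 -0.50852828  0.02086517  0.40870731]
 [-0.21751809  0.33051356 -0.91839352  0.17017191]
 [ 0.46013286 -0.79508476 -0.39511768  0.72977355]
 [ 0.          0.          0.          1.        ]]
top 555.0300805369092 555.0300805369092 327.2881159450234 233.92922058916596 [-0.01659967  0.          0.          0.          0.        ]
[[-0.01978446 -0.9997197  -0.01300393  0.08083664]
 [-0.99292548  0.02116976 -0.11683681  0.4529495 ]
 [ 0.11707935  0.01060038 -0.99306599  1.0071949 ]
 [ 0.          0.          0.          1.        ]]
wrist 358.2085446784372 358.2085446784372 318.4875915789672 247.2997573832176 [-0.04815105  0.          0.          0.          0.        ]
[[ 0.26469564 -0.96433096 -0.00142003 -0.57530574]
 [-0.91053496 -0.2504138   0.32896658 -0.04415893]
 [-0.31758826 -0.08578303 -0.9443405   0.3809201 ]
 [ 0.          0.          0.          1.        ]]
```

View pics/scene0.png

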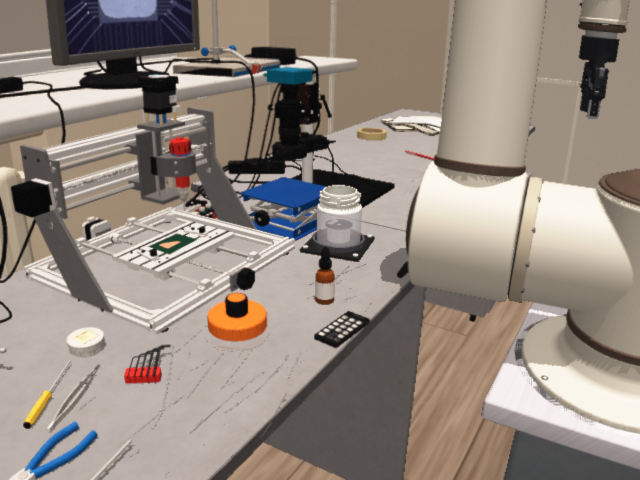

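View pics/top0.png

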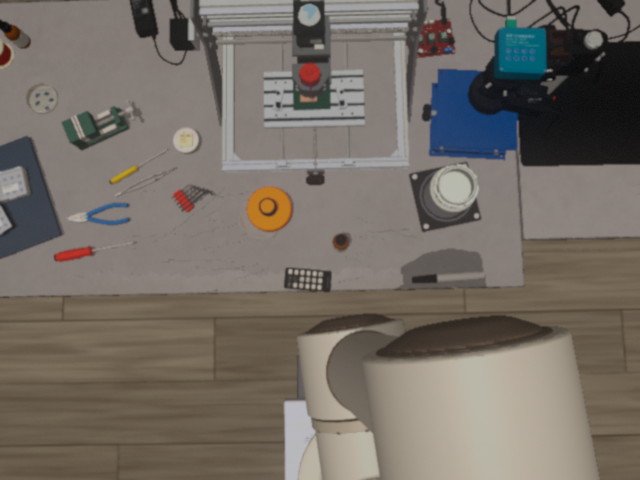

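View pics/wrist0.png

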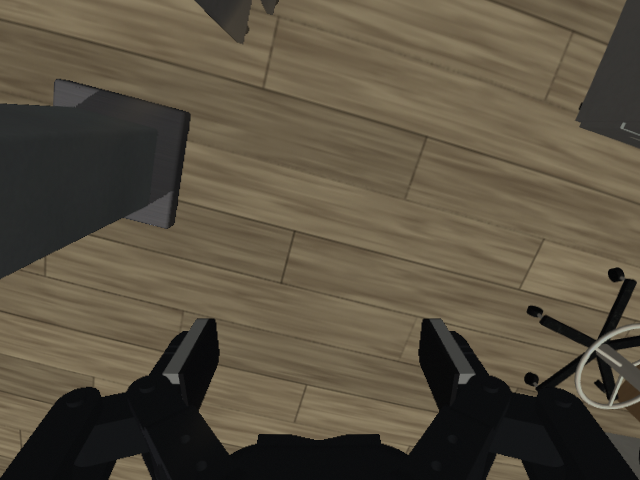

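```bash
cat > h.py <<'E'
from station import arm
import cv2,numpy as np
def K(c): return np.array([[c["fx"],0,c["cx"]],[0,c["fy"],c["cy"]],[0,0,1.]])
def unproj(c,uv,z):
    p=cv2.undistortPoints(np.float64(uv).reshape(-1,1,2),K(c),np.float64(c["D"])).reshape(-1,2)
    V=np.array(c["view"]);R=V[:3,:3];C=-R.T@V[:3,3]
    d=np.c_[p,np.ones(len(p))]@R
    return C+d*((z-C[2])/d[:,2])[:,None]
def proj(c,P):
    V=np.array(c["view"])
    return cv2.projectPoints(np.float64(P).reshape(-1,1,3),cv2.Rodrigues(V[:3,:3])[0],V[:3,3],K(c),np.float64(c["D"]))[0].reshape(-1,2)
def circ(x,y,z,r,n=90):
    t=np.linspace(0,2*np.pi,n);return np.c_[x+r*np.cos(t),y+r*np.sin(t),0*t+z]
def crop(c,name,u,v,w,h,f,polys=()):
    im=np.ascontiguousarray(c["pixels"][:,:,::-1]);im=im[v:v+h,u:u+w]
    im=cv2.resize(im,None,fx=f,fy=f,interpolation=cv2.INTER_CUBIC)
    for P in polys:
        q=((proj(c,P)-[u,v]+.5)*f-.5).round().astype(int)
        cv2.polylines(im,[q.reshape(-1,1,2)],False,(0,255,0),1)
    cv2.imwrite(name,im)
E
python3 - <<'E'
from h import *
c=arm.read_camera("top")
hsv=cv2.cvtColor(c["pixels"],cv2.COLOR_RGB2HSV)
m=cv2.inRange(hsv,(8,150,100),(22,255,255)); m[:,:230]=0;m[:,310:]=0;m[:170]=0;m[260:]=0
m=cv2.morphologyEx(m,cv2.MORPH_OPEN,np.ones((3,3)))
ct=max(cv2.findContours(m,cv2.RETR_EXTERNAL,cv2.CHAIN_APPROX_NONE)[0],key=len)
print(cv2.fitEllipse(ct)); 
for z in (.022,): 
    P=unproj(c,ct.reshape(-1,2),z)[:,:2]; print(z,cv2.minEnclosingCircle(P.astype(np.float32)*1000), cv2.fitEllipse((P*1000).astype(np.float32)))
print("knob",unproj(c,[[268,207]],.047)); print("jar",unproj(c,[[456,187]],.113))
print("bottle,remote,marker",unproj(c,[[341,241]],.09),unproj(c,[[307,279]],.007),unproj(c,[[448,279]],.017), unproj(c,[[316,177]],.03))
crop(c,"pics/lid_t.png",220,160,130,110,6); crop(c,"pics/jar_t.png",400,150,110,100,6)
c=arm.read_camera("scene")
crop(c,"pics/jar_s.png",290,170,110,100,6); crop(c,"pics/lid_s.png",190,250,110,100,6)
E
```

```text
((268.9576721191406, 208.52719116210938), (43.28335189819336, 43.82317352294922), 95.38969421386719)
0.022 ((505.8293762207031, 180.58682250976562), 42.38077926635742) ((505.8792724609375, 180.62728881835938), (82.01612091064453, 83.43122100830078), 136.7974090576172)
knob [[0.50439701 0.17943532 0.047     ]]
jar [[ 0.52097897 -0.15252357  0.113     ]]
bottle,remote,marker [[0.43415714 0.04714702 0.09      ]] [[0.37225765 0.11161546 0.007     ]] [[ 0.36650732 -0.15124328  0.017     ]] [[0.56246553 0.0905848  0.03      ]]
```

View pics/jar_t.png

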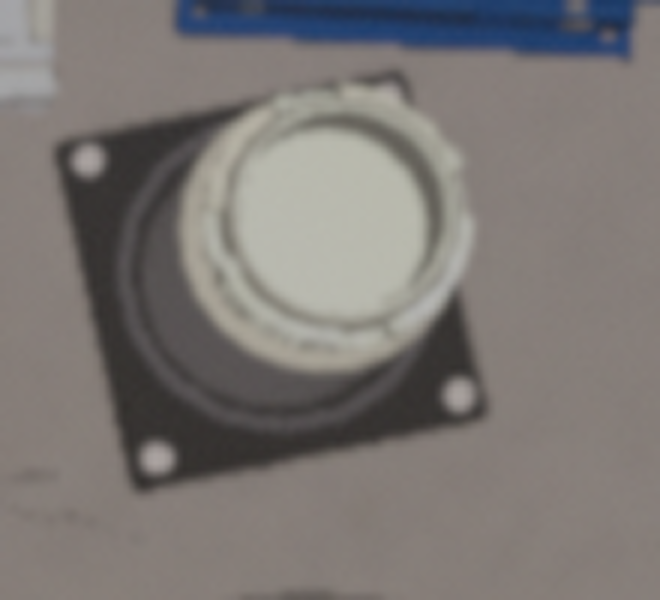

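View pics/jar_s.png

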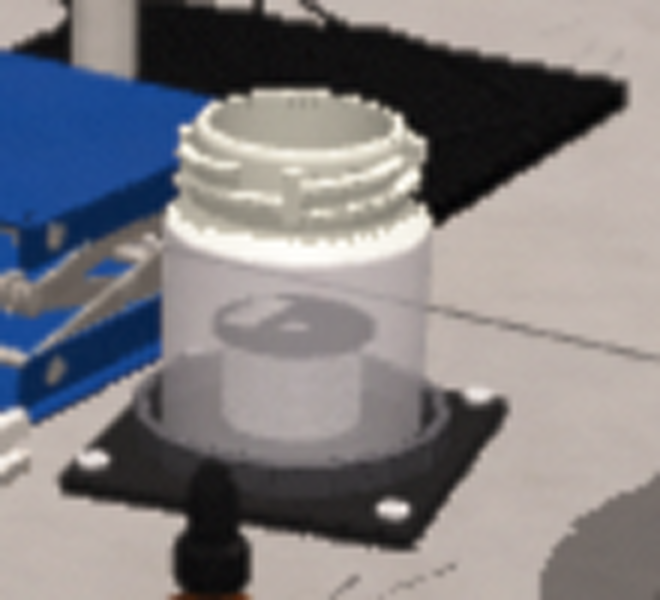

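View pics/lid_t.png

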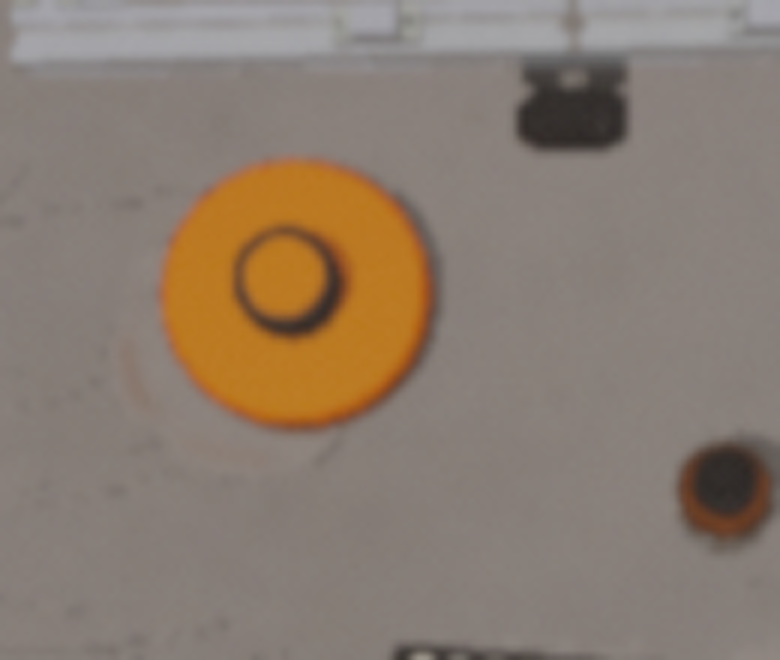

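View pics/lid_s.png

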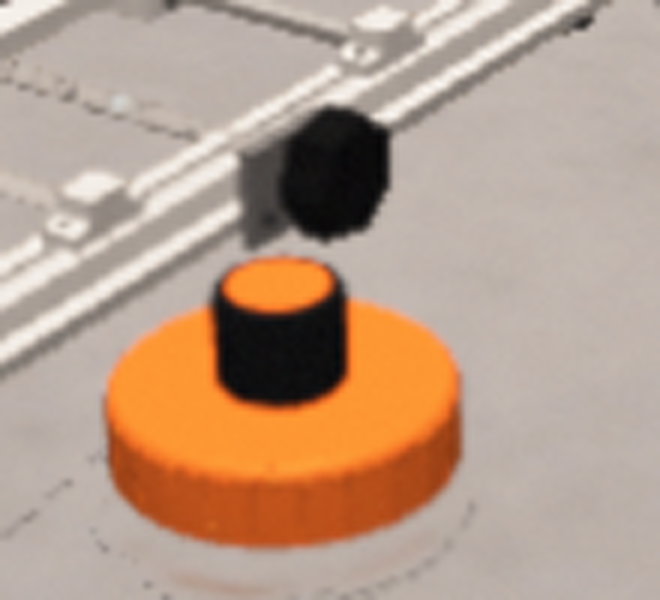

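```bash
python3 - <<'E'
from h import *
c=arm.read_camera("top")
q=np.array([[57,148],[133,490],[487,408],[403,72]])/6+[400,150]-.4
for z in (0,.008,.012):
    P=unproj(c,q,z);print(z,P.mean(0),np.linalg.norm(np.diff(P,axis=0),axis=1))
x,y=.5205,-.1525
cs=[circ(x,y,.113,.031),circ(x,y,.108,.038),circ(x,y,.096,.042)]
lx,ly=.5055,.1803
ls=[circ(lx,ly,.022,.0425),circ(lx,ly,.047,.016)]
crop(c,"pics/a1.png",410,160,80,80,7,cs); crop(c,"pics/a2.png",230,170,80,80,7,ls)
c=arm.read_camera("scene")
crop(c,"pics/a3.png",300,175,80,80,7,cs); crop(c,"pics/a4.png",200,280,80,80,7,ls+[circ(lx,ly,0,.0425)])
a=[cv2.imread(f"pics/a{i}.png") for i in (1,2,3,4)]
cv2.imwrite("pics/ov1.png",cv2.resize(np.vstack([np.hstack(a[:2]),np.hstack(a[2:])]),(600,600),interpolation=cv2.INTER_AREA))
E
```

```text
0 [ 0.52637788 -0.1553698   0.        ] [0.11332117 0.11638153 0.11221912]
0.008 [ 0.52491358 -0.15373124  0.008     ] [0.1124612  0.11549833 0.11136751]
0.012 [ 0.52418143 -0.15291195  0.012     ] [0.11203121 0.11505673 0.1109417 ]
```

View pics/ov1.png

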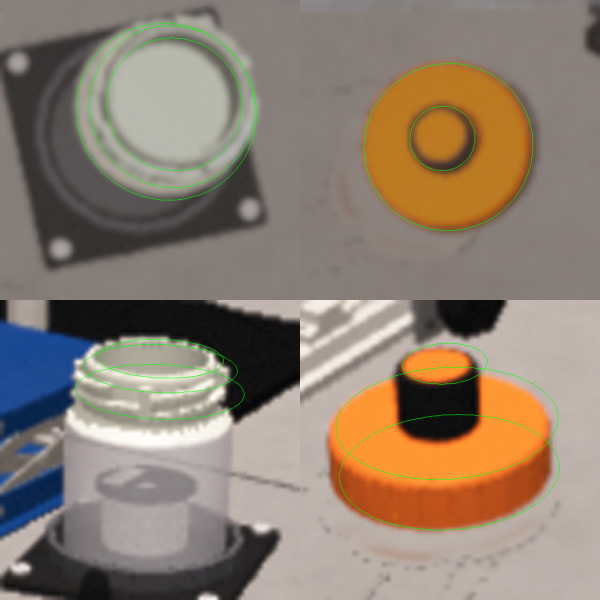

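```bash
cat >> h.py <<'E'
def shift(xyz,yaw=None,s=None):
    """shift (mm, tool axes) and turn about tool z to reach TCP xyz / yaw of tool x, tool down"""
    s=s or arm.observe();R=np.array(s["eef_rot"])
    d=R.T@(np.array(xyz)-s["eef_pos"])*1000
    y0=np.degrees(np.arctan2(R[1,0],R[0,0]))
    print("shift",d.round(1),"turn",None if yaw is None else round(y0-yaw,2),"yaw0",y0.round(2))
E
python3 - <<'E'
from h import *
s=arm.observe();c=arm.read_camera("wrist")
V=c["view"];C=-V[:3,:3].T@V[:3,3];R=s["eef_rot"]
print("cam in tool",R.T@(C-s["eef_pos"]),"axis",R.T@V[2,:3])
shift([.5055,.1803,.20],75)
E
```

```text
cam in tool [ 0.08424058  0.00080712 -0.14262694] axis [-3.29119186e-01 -8.70691498e-05  9.44288385e-01]
shift [ 535.2 -615.6   31.3] turn -59.71 yaw0 15.29
```

{"name": "drive_tool", "arguments": {
  "rows": [535,-616,20,0,0,-60,75,535,-616,20,0,0,-60,75,535,-616,20,0,0,-60,75,535,-616,20,0,0,-60,75,535,-616,20,0,0,-60,75,535,-616,20,0,0,-60,75,535,-616,20,0,0,-60,75,535,-616,20,0,0,-60,75,535,-616,20,0,0,-60,75,535,-616,20,0,0,-60,75]
}}

```text
clock: 1.23
eef_pos: [0.3323, -0.1774, 0.2213]
eef_rot: [[0.251, 0.968, 0.001], [0.968, -0.251, -0.001], [-0.0, 0.001, -1.0]]
ft_force: [0.8, -1.0, -0.7]
finger_gap: 0.752
```

```bash
python3 - <<'E'
from h import *
s=arm.observe();print(s["clock"],s["eef_pos"],s["qpos"].round(1),s["eef_rot"].round(3))
shift([.5055,.1803,.20],75)
E
```

```text
1.2333 [ 0.33233053 -0.17736145  0.22133517] [-39.9 -15.8 106.5   0.   89.3 -25.3] [[ 0.251  0.968  0.001]
 [ 0.968 -0.251 -0.001]
 [-0.     0.001 -1.   ]]
shift [389.7  77.9  21.3] turn 0.48 yaw0 75.48
```

{"name": "drive_tool", "arguments": {
  "rows": [389,78,21,0,0,0,75,389,78,21,0,0,0,75,389,78,21,0,0,0,75,389,78,21,0,0,0,75,389,78,21,0,0,0,75,389,78,21,0,0,0,75,389,78,21,0,0,0,75,389,78,21,0,0,0,75,389,78,21,0,0,0,75,389,78,21,0,0,0,75]
}}

```text
clock: 2.07
eef_pos: [0.5072, 0.1809, 0.1996]
eef_rot: [[0.252, 0.968, -0.0], [0.968, -0.252, 0.001], [0.001, -0.0, -1.0]]
ft_force: [0.1, -0.0, 1.2]
finger_gap: 0.748
```

```bash
python3 - <<'E'
from h import *
s=arm.observe();print(s["clock"],s["eef_pos"],s["qpos"].round(1),s["joint_vel"].round(1))
shift([.5055,.1803,.20],75)
c=arm.read_camera("wrist")
lx,ly=.5055,.1803
crop(c,"pics/w1.png",0,0,640,480,1,[circ(lx,ly,.022,.0425),circ(lx,ly,.047,.016),circ(lx,ly,0,.0425)])
E
```

```text
2.0667 [0.50717673 0.18087522 0.19955733] [11.4  5.  90.1  0.  84.9 26. ] [ 21.6  21.6 -21.7  -0.9   0.6  20.8]
shift [-1.  -1.5 -0.4] turn 0.39 yaw0 75.39
```

View pics/w1.png

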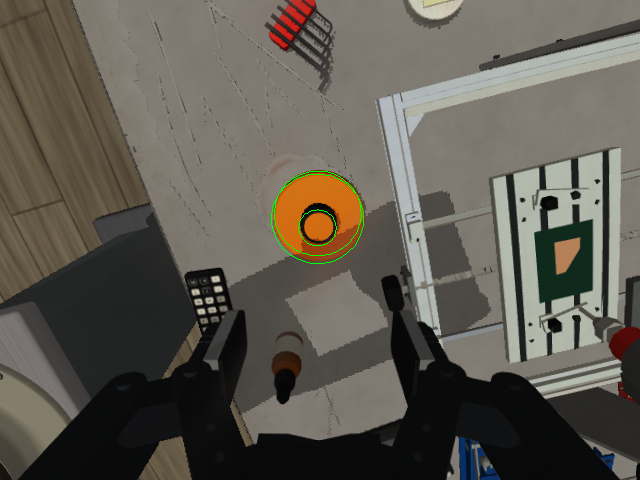

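{"name": "drive_tool", "arguments": {
  "rows": [-1,-1,0,0,0,0,75,-1,-1,0,0,0,0,75,-1,-1,0,0,0,0,75]
}}

```text
clock: 2.37
eef_pos: [0.5049, 0.1757, 0.2003]
eef_rot: [[0.255, 0.967, 0.0], [0.967, -0.255, -0.0], [-0.0, 0.0, -1.0]]
ft_force: [0.1, -0.6, -0.7]
finger_gap: 0.749
```

```bash
python3 - <<'E'
from h import *
s=arm.observe();print(s["clock"],s["eef_pos"],s["joint_vel"].round(1))
c=arm.read_camera("wrist")
hsv=cv2.cvtColor(c["pixels"],cv2.COLOR_RGB2HSV)
m=cv2.inRange(hsv,(5,150,60),(22,255,255)); m[:,:250]=0;m[:,390:]=0;m[:150]=0;m[290:]=0
m=cv2.morphologyEx(m,cv2.MORPH_OPEN,np.ones((3,3)))
ct,_=cv2.findContours(m,cv2.RETR_CCOMP,cv2.CHAIN_APPROX_NONE)
for k in sorted(ct,key=len)[::-1][:4]: print(len(k),cv2.fitEllipse(k))
k=max(ct,key=len)
for z in (.022,0): print(z,cv2.fitEllipse((unproj(c,k.reshape(-1,2),z)[:,:2]*1000).astype(np.float32)))
lx,ly=.5055,.1803
crop(c,"pics/w2.png",260,160,120,115,5,[circ(lx,ly,.022,.0425),circ(lx,ly,.047,.016)])
shift([lx,ly,.2],75)
E
```

```text
2.3667 [0.50485398 0.17574003 0.20026042] [-0.6 -0.5  0.   0.  -0.1  0.1]
257 ((319.22723388671875, 209.54429626464844), (90.44026184082031, 90.93669128417969), 17.894264221191406)
112 ((319.327880859375, 216.50900268554688), (38.082828521728516, 41.20110321044922), 175.3602752685547)
83 ((319.35333251953125, 219.7464599609375), (28.45000648498535, 29.12626075744629), 92.65999603271484)
0.022 ((507.1159973144531, 182.4467010498047), (83.00630950927734, 85.26844024658203), 162.30072021484375)
0 ((505.8218688964844, 177.338134765625), (88.69644165039062, 91.11363983154297), 162.30079650878906)
shift [ 4.7 -0.7  0.4] turn 0.23 yaw0 75.23
```

View pics/w2.png

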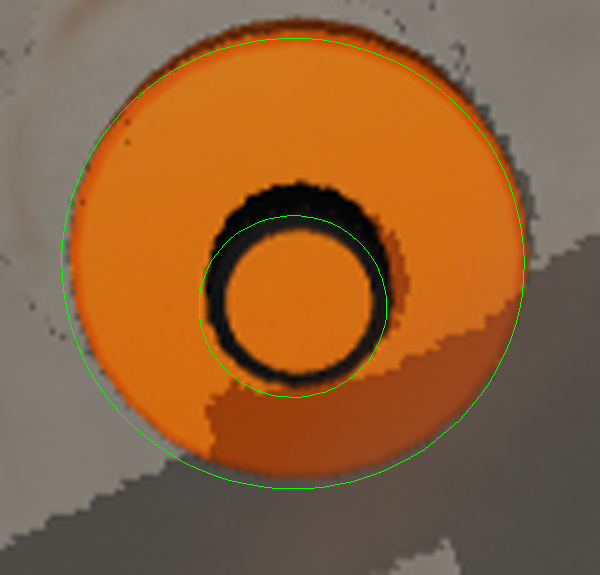

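```bash
python3 - <<'E'
from h import *
shift([.507,.1818,.026],75.23)
E
```

```text
shift [  6.5   0.3 174.4] turn -0.0 yaw0 75.23
```

{"name": "drive_tool", "arguments": {
  "rows": [6.5,0.3,35,0,0,0,75,6.5,0.3,75,0,0,0,75,6.5,0.3,115,0,0,0,75,6.5,0.3,145,0,0,0,75,6.5,0.3,160,0,0,0,75,6.5,0.3,170,0,0,0,75,6.5,0.3,174,0,0,0,75,6.5,0.3,174,0,0,0,75]
}}

```text
clock: 3.08
eef_pos: [0.5072, 0.1822, 0.0263]
eef_rot: [[0.255, 0.967, 0.0], [0.967, -0.255, 0.0], [0.0, 0.0, -1.0]]
ft_force: [0.4, -0.3, 0.7]
finger_gap: 0.752
```

```bash
python3 - <<'E'
from h import *
s=arm.observe();print(s["clock"],s["eef_pos"],s["joint_vel"].round(1),s["ft_force"])
c=arm.read_camera("wrist");crop(c,"pics/w3.png",0,0,640,480,1)
E
```

```text
3.0833 [0.50723742 0.18222203 0.02632396] [ 0.3 -1.1 -1.2  0.   1.1 -0. ] [ 0.38674207 -0.32399088  0.70156979]
```

View pics/w3.png

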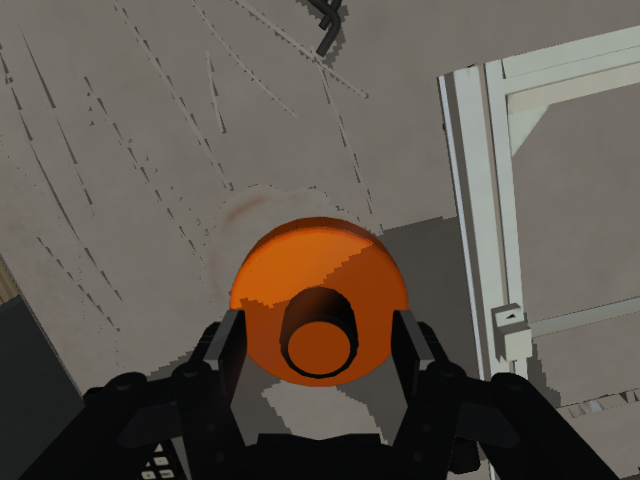

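{"name": "drive_tool", "arguments": {
  "rows": [0,0,0,0,0,0,20,0,0,0,0,0,0,20,0,0,0,0,0,0,20,0,0,0,0,0,0,20,0,0,0,0,0,0,20,0,0,0,0,0,0,20],
  "grip_force": 50
}}

```text
clock: 3.63
eef_pos: [0.5076, 0.1828, 0.0274]
eef_rot: [[0.254, 0.967, 0.002], [0.967, -0.254, 0.0], [0.001, 0.001, -1.0]]
ft_force: [-2.4, -0.8, 10.5]
finger_gap: 0.354
```

```bash
python3 - <<'E'
from h import *
s=arm.observe();print(s["clock"],s["eef_pos"],s["joint_vel"].round(1),s["ft_force"])
c=arm.read_camera("wrist");crop(c,"pics/w4.png",0,0,640,480,1)
E
```

```text
3.6333 [0.50761506 0.18282913 0.02738751] [ 0.1  0.1  0.   0.1 -0.1  0. ] [-2.41286011 -0.81385474 10.54793865]
```

View pics/w4.png

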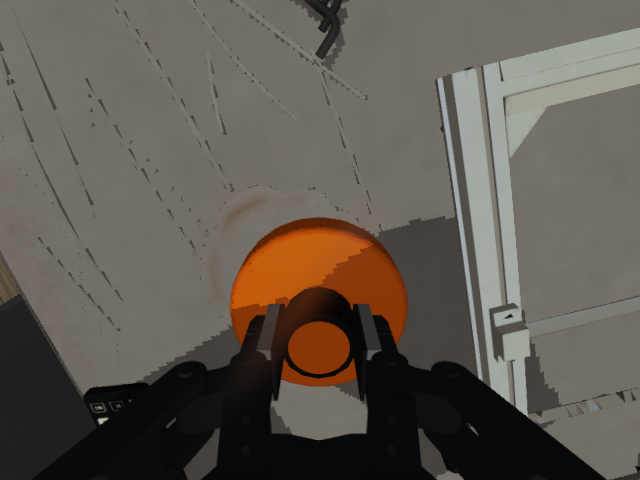

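{"name": "drive_tool", "arguments": {
  "rows": [0,0,-10,0,0,0,20,0,0,-30,0,0,0,20,0,0,-65,0,0,0,20,0,0,-105,0,0,0,20,0,0,-145,0,0,0,20,0,0,-170,0,0,0,20,0,0,-180,0,0,0,20,0,0,-180,0,0,0,20]
}}

```text
clock: 4.35
eef_pos: [0.5078, 0.1829, 0.2091]
eef_rot: [[0.254, 0.967, 0.004], [0.967, -0.254, 0.001], [0.002, 0.004, -1.0]]
ft_force: [-0.9, 0.0, -1.6]
finger_gap: 0.354
```

```bash
python3 - <<'E'
from h import *
s=arm.observe();print(s["clock"],s["eef_pos"],s["joint_vel"].round(1),s["ft_force"])
c=arm.read_camera("wrist");crop(c,"pics/w5.png",160,140,320,240,2.5)
c=arm.read_camera("scene");crop(c,"pics/s5.png",160,100,240,180,3)
shift([.50,-.151,.207],75.23)
E
```

```text
4.35 [0.50783787 0.18288335 0.2091364 ] [-0.1  2.3  4.2  0.  -3.  -0.1] [-0.87011616  0.02102183 -1.56538787]
shift [-324.4   78.2   -1.8] turn 0.06 yaw0 75.29
```

View pics/w5.png

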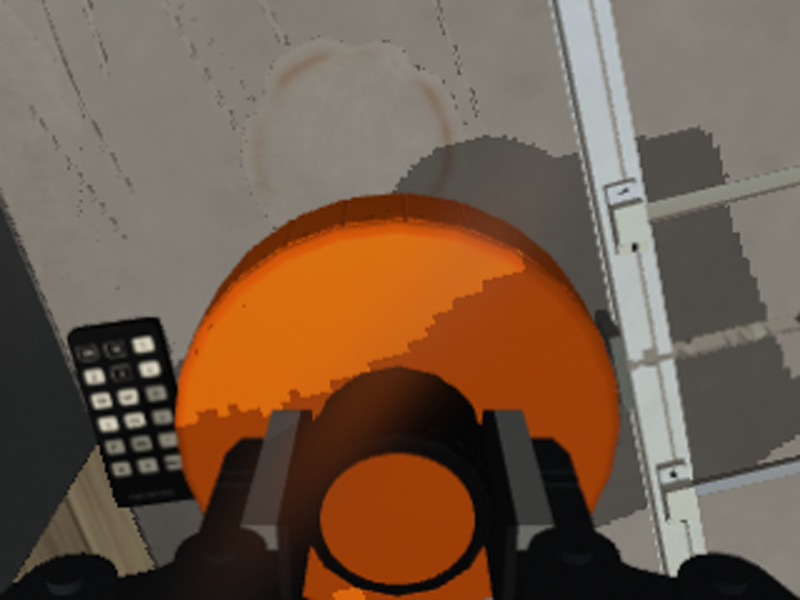

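View pics/s5.png

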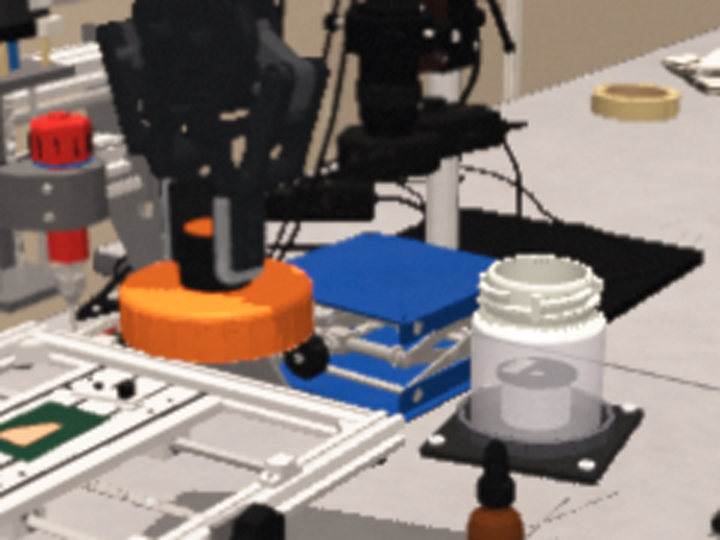

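```bash
python3 - <<'E'
from h import *
s=arm.observe();c=arm.read_camera("wrist");R=s["eef_rot"]
P=unproj(c,[[319.2,348]],s["eef_pos"][2]+.0196)[0]; print("lid axis in tool mm",(R.T@(P-s["eef_pos"])*1000).round(1))
c=arm.read_camera("top")
for uv in ([488,95],[520,95],[545,100],[600,40]):
    print(uv,[unproj(c,[uv],z)[0][:2].round(3).tolist() for z in (.1,.2,.3)])
shift([.435,-.20,.21],30)
E
```

```text
lid axis in tool mm [ -2.1   0.1 -19.6]
[488, 95] [[0.689, -0.22], [0.652, -0.191], [0.614, -0.162]]
[520, 95] [[0.688, -0.277], [0.651, -0.242], [0.613, -0.207]]
[545, 100] [[0.677, -0.321], [0.641, -0.281], [0.605, -0.241]]
[600, 40] [[0.788, -0.428], [0.74, -0.377], [0.693, -0.326]]
shift [-388.1   28.1   -5.4] turn 45.29 yaw0 75.29
```

{"name": "drive_tool", "arguments": {
  "rows": [-388,28,0,0,0,45,20,-388,28,0,0,0,45,20,-388,28,0,0,0,45,20,-388,28,0,0,0,45,20,-388,28,0,0,0,45,20,-388,28,0,0,0,45,20,-388,28,0,0,0,45,20,-388,28,0,0,0,45,20,-388,28,0,0,0,45,20,-388,28,0,0,0,45,20]
}}

```text
clock: 5.38
eef_pos: [0.4339, -0.2037, 0.2045]
eef_rot: [[0.865, 0.502, -0.002], [0.502, -0.865, 0.0], [-0.002, -0.002, -1.0]]
ft_force: [0.2, 1.0, -1.3]
finger_gap: 0.355
```

{"name": "drive_tool", "arguments": {
  "rows": [0,0,0,0,0,0,20,0,0,0,0,0,0,20,0,0,0,0,0,0,20]
}}

```text
clock: 5.63
eef_pos: [0.4355, -0.199, 0.2051]
eef_rot: [[0.863, 0.504, -0.001], [0.504, -0.863, 0.001], [-0.0, -0.002, -1.0]]
ft_force: [-0.1, -0.3, -2.3]
finger_gap: 0.352
```

```bash
python3 - <<'E'
from h import *
s=arm.observe();print(s["clock"],s["eef_pos"],s["qpos"].round(1),s["joint_vel"].round(1),s["eef_rot"].round(3))
c=arm.read_camera("wrist");x,y=.522,-.151
crop(c,"pics/w6.png",0,0,640,480,1,[circ(x,y,.113,.031),circ(x,y,.108,.038)])
crop(c,"pics/w6b.png",220,0,200,200,4)
np.savez("w6.npz",**{k:c[k] for k in c})
E
```

```text
5.6333 [ 0.4354727  -0.19902795  0.20513826] [-33.8  -2.3  96.9   0.   85.5  25.9] [ 1.  -0.4 -0.2  0.   0.1 -0.1] [[ 0.863  0.504 -0.001]
 [ 0.504 -0.863  0.001]
 [-0.    -0.002 -1.   ]]
```

View pics/w6.png

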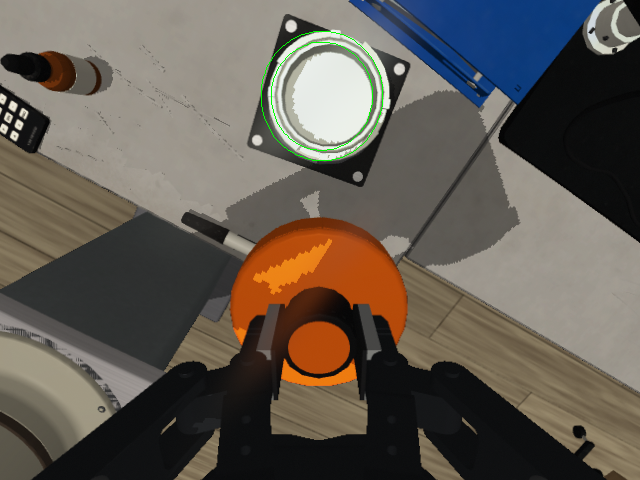

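View pics/w6b.png

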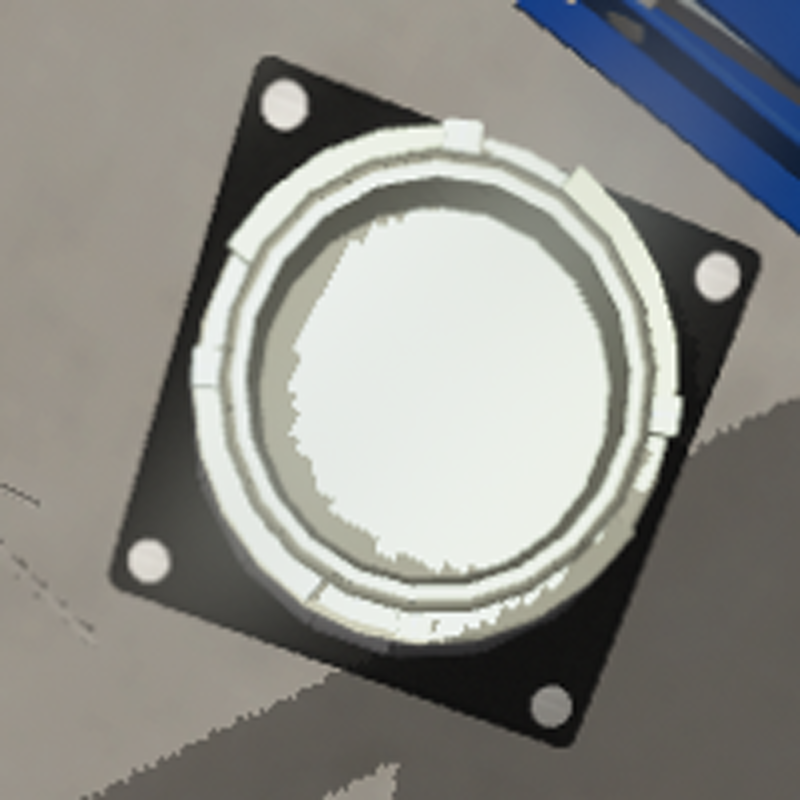

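```bash
python3 - <<'E'
from h import *
c=dict(np.load("w6.npz"))
for i,(x,y) in enumerate([(.522,-.151),(.5225,-.1535)]):
    crop(c,f"pics/w7_{i}.png",250,10,150,160,5,[circ(x,y,.113,.031),circ(x,y,.11,.034),circ(x,y,.106,.038)])
# local jacobian px/mm
print(proj(c,[[.522,-.151,.113],[.523,-.151,.113],[.522,-.150,.113]]))
E
```

```text
[[321.50484839  97.66614347]
 [322.337075    96.160117  ]
 [320.09215702  96.78434511]]
```

View pics/w7_0.png

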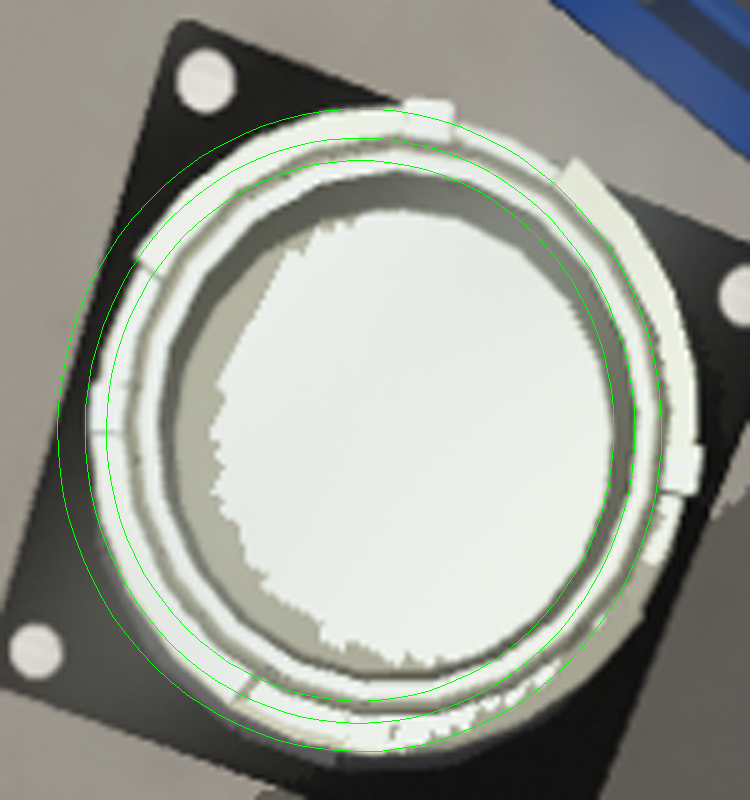

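View pics/w7_1.png

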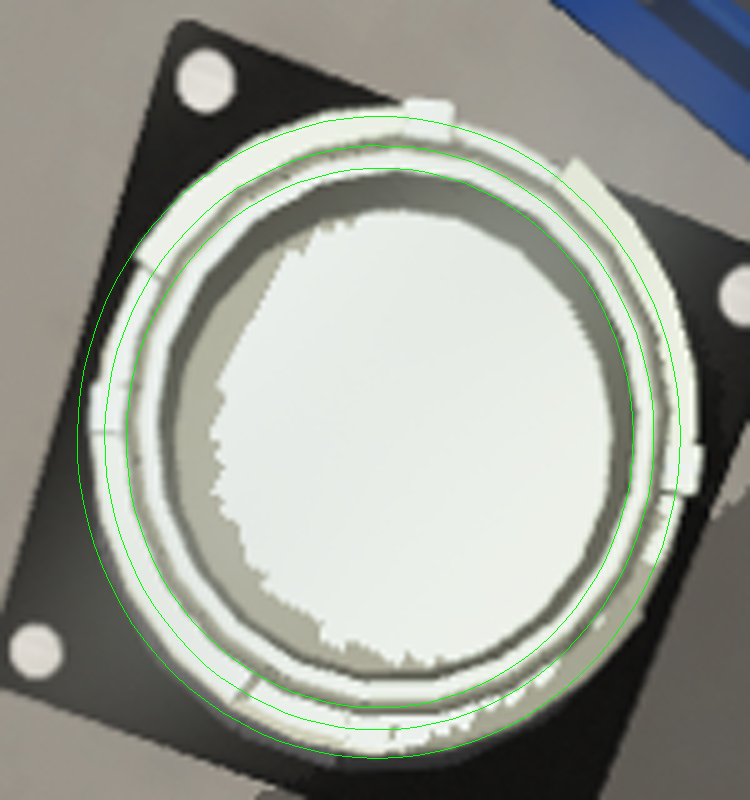

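```bash
python3 - <<'E'
from h import *
c=dict(np.load("w6.npz"))
q=np.array([[262,55],[763,252],[574,750],[108,585]])/4+[220,0]
for z in (0,.006,.012):
    P=unproj(c,q,z);print("wrist dock",z,P.mean(0)[:2],np.linalg.norm(np.diff(P,axis=0),axis=1))
print("wrist rim",unproj(c,[[250+397.5/5,10+425/5]],.1125))
t=arm.read_camera("top"); s=arm.read_camera("scene")
x,y=.524,-.1535
def cs(x,y): return [circ(x,y,.113,.031),circ(x,y,.106,.038),circ(x,y,.008,.042)]
for n,c,u,v,w,h in (("a1",t,405,145,85,85),("a3",s,300,175,85,85)):
    crop(c,f"pics/{n}.png",u,v,w,h,5,cs(x,y)); crop(c,f"pics/{n}b.png",u,v,w,h,5)
a=[cv2.imread(f"pics/{i}.png") for i in ("a1","a1b","a3","a3b")]
cv2.imwrite("pics/ov2.png",cv2.resize(np.vstack([np.hstack(a[:2]),np.hstack(a[2:])]),(800,600)[:1]+(600,) if 0 else (600,600)))
E
```

```text
wrist dock 0 [ 0.52499537 -0.15549686] [0.11620441 0.11711045 0.11777377]
wrist dock 0.006 [ 0.52471138 -0.15552842] [0.11419955 0.11508995 0.11574183]
wrist dock 0.012 [ 0.52442739 -0.15555998] [0.11219469 0.11306946 0.1137099 ]
wrist rim [[ 0.52581557 -0.15442067  0.1125    ]]
```

View pics/ov2.png

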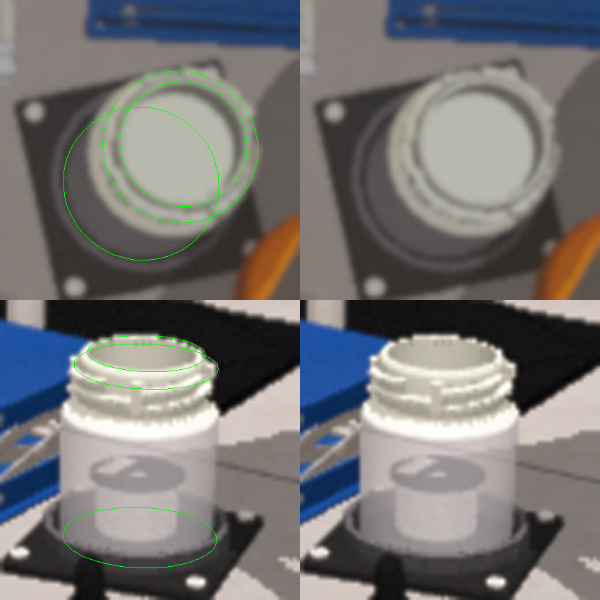

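```bash
python3 - <<'E'
from h import *
s=arm.observe();print(s["eef_pos"],s["ft_force"],s["torque"])
shift([.527,-.1535,.15],30.3)
E
```

```text
[ 0.43582048 -0.19873052  0.20583957] [-0.14167774 -0.18105613 -1.48298331] [ 0.00237382 -0.00839655 -0.00208125]
shift [101.5   7.1  55.8] turn 0.07 yaw0 30.37
```

{"name": "drive_tool", "arguments": {
  "rows": [35,3,0,0,0,0,20,75,6,0,0,0,0,20,101,7,5,0,0,0,20,101.5,7.1,20,0,0,0,20,101.5,7.1,35,0,0,0,20,101.5,7.1,46,0,0,0,20,101.5,7.1,53,0,0,0,20,101.5,7.1,56,0,0,0,20,101.5,7.1,56,0,0,0,20]
}}

```text
clock: 6.53
eef_pos: [0.5266, -0.1546, 0.1499]
eef_rot: [[0.864, 0.504, -0.0], [0.504, -0.864, 0.0], [-0.0, -0.0, -1.0]]
ft_force: [-0.1, 0.3, -0.9]
finger_gap: 0.357
```

```bash
python3 - <<'E'
from h import *
s=arm.observe();print(s["clock"],s["eef_pos"],s["ft_force"],s["torque"],s["eef_rot"].round(4))
shift([.527,-.1535,.141],30.3)
x,y=.525,-.1543; lx,ly=.5252,-.1545;dz=s["eef_pos"][2]-.0274
t=arm.read_camera("top"); c=arm.read_camera("scene")
crop(t,"pics/b1.png",395,120,120,120,5,[circ(lx,ly,dz+.022,.0425)])
crop(c,"pics/b2.png",280,130,120,120,5,[circ(x,y,.113,.031),circ(x,y,.106,.038),circ(lx,ly,dz,.0425)])
a=[cv2.imread(f"pics/{i}.png") for i in ("b1","b2")]
cv2.imwrite("pics/ov3.png",cv2.resize(np.hstack(a),(800,400)))
E
```

```text
6.5333 [ 0.52662331 -0.15455437  0.14986473] [-0.11229212  0.31287837 -0.85666382] [ 0.01036914 -0.01712145  0.02117179] [[ 8.636e-01  5.042e-01 -4.000e-04]
 [ 5.042e-01 -8.636e-01  3.000e-04]
 [-2.000e-04 -5.000e-04 -1.000e+00]]
shift [ 0.9 -0.7  8.9] turn -0.02 yaw0 30.28
```

View pics/ov3.png

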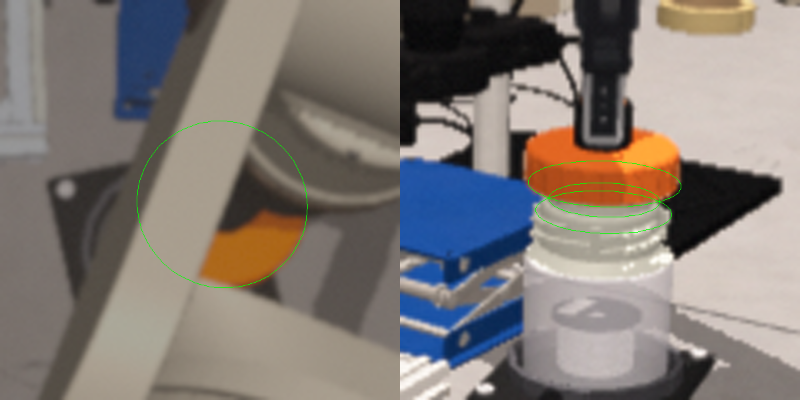

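{"name": "drive_tool", "arguments": {
  "rows": [0.9,-0.7,2,0,0,0,20,0.9,-0.7,4,0,0,0,20,0.9,-0.7,6,0,0,0,20,0.9,-0.7,8,0,0,0,20,0.9,-0.7,9,0,0,0,20,0.9,-0.7,10,0,0,0,20,0.9,-0.7,11,0,0,0,20,0.9,-0.7,12,0,0,0,20]
}}

```text
clock: 7.3
eef_pos: [0.5273, -0.1536, 0.138]
eef_rot: [[0.864, 0.504, -0.0], [0.504, -0.864, 0.0], [0.0, -0.0, -1.0]]
ft_force: [0.1, 0.1, -0.9]
finger_gap: 0.352
```

```bash
python3 - <<'E'
from h import *
s=arm.observe();print(s["clock"],s["eef_pos"],s["ft_force"],s["torque"],s["finger_gap"])
E
```

```text
7.3 [ 0.52729415 -0.15361159  0.13800091] [ 0.07527495  0.09760736 -0.919554  ] [-0.0182839  -0.04713607  0.02274014] 0.35187160633631404
```

{"name": "drive_tool", "arguments": {
  "rows": [0,0,0.7,0,0,0,20,0,0,1.4,0,0,0,20,0,0,2.1,0,0,0,20,0,0,2.8,0,0,0,20]
}}

```text
clock: 7.63
eef_pos: [0.5273, -0.1536, 0.1352]
eef_rot: [[0.863, 0.504, -0.0], [0.504, -0.863, 0.0], [0.0, -0.0, -1.0]]
ft_force: [0.1, -0.3, -1.8]
finger_gap: 0.352
```

{"name": "drive_tool", "arguments": {
  "rows": [0,0,0.7,0,0,0,20,0,0,1.4,0,0,0,20,0,0,2.1,0,0,0,20,0,0,2.8,0,0,0,20]
}}

```text
clock: 7.97
eef_pos: [0.5277, -0.1536, 0.1342]
eef_rot: [[0.863, 0.504, 0.002], [0.504, -0.863, -0.001], [0.001, 0.001, -1.0]]
ft_force: [-7.6, 4.8, 26.9]
finger_gap: 0.356
```

{"name": "drive_tool", "arguments": {
  "rows": [-0.2,-0.4,-1.2,0,0,0,20,-0.2,-0.5,-1.4,0,0,-3,20,-0.2,-0.6,-1.6,0,0,-6,20,-0.2,-0.7,-1.8,0,0,-9,20,-0.2,-0.8,-2,0,0,-12,20,-0.3,-0.9,-2.2,0,0,-15,20]
}}

```text
clock: 8.47
eef_pos: [0.5266, -0.153, 0.1347]
eef_rot: [[0.702, 0.712, 0.0], [0.712, -0.702, 0.0], [0.0, -0.0, -1.0]]
ft_force: [0.6, -0.5, -1.2]
finger_gap: 0.35
```

```bash
python3 - <<'E'
from h import *
s=arm.observe();print(s["clock"],s["eef_pos"],s["ft_force"],s["torque"],s["finger_gap"]);shift([.5,-.15,.1],0)
E
```

```text
8.4667 [ 0.52657397 -0.15295888  0.13470691] [ 0.62589094 -0.47049236 -1.22508861] [-0.01958819  0.01719744 -0.03640369] 0.35008370498484187
shift [-16.5 -21.   34.7] turn 45.44 yaw0 45.44
```

{"name": "drive_tool", "arguments": {
  "rows": [0,0,0.7,0,0,0,20,0,0,1.4,0,0,0,20,0,0,1.4,0,0,0,20]
}}

```text
clock: 8.72
eef_pos: [0.5265, -0.1529, 0.1331]
eef_rot: [[0.705, 0.709, -0.0], [0.709, -0.705, 0.0], [-0.0, -0.0, -1.0]]
ft_force: [0.8, 0.5, -1.9]
finger_gap: 0.35
```

{"name": "drive_tool", "arguments": {
  "rows": [0,0,0.7,0,0,0,20,0,0,1.4,0,0,0,20,0,0,2.1,0,0,0,20,0,0,2.1,0,0,0,20]
}}

```text
clock: 9.05
eef_pos: [0.5265, -0.1529, 0.131]
eef_rot: [[0.704, 0.71, -0.0], [0.71, -0.704, 0.0], [-0.0, -0.0, -1.0]]
ft_force: [-0.6, 0.2, -2.2]
finger_gap: 0.353
```

{"name": "drive_tool", "arguments": {
  "rows": [0,0,0.7,0,0,0,20,0,0,1.4,0,0,0,20,0,0,2.1,0,0,0,20,0,0,2.1,0,0,0,20]
}}

```text
clock: 9.38
eef_pos: [0.5265, -0.1529, 0.1289]
eef_rot: [[0.704, 0.711, -0.0], [0.711, -0.704, 0.0], [-0.0, -0.0, -1.0]]
ft_force: [0.2, -0.2, -0.2]
finger_gap: 0.351
```

```bash
python3 - <<'E'
from h import *
s=arm.observe();print(s["clock"],s["eef_pos"],s["ft_force"],s["torque"],s["finger_gap"])
c=arm.read_camera("scene")
crop(c,"pics/b3.png",285,120,110,110,7,[])
c=arm.read_camera("wrist");crop(c,"pics/b4.png",160,140,320,240,2.5)
E
```

```text
9.3833 [ 0.52650148 -0.15292931  0.12892598] [ 0.15096    -0.22873273 -0.22308379] [ 0.05361571  0.02220695 -0.03292072] 0.35148881932891524
```

View pics/b3.png

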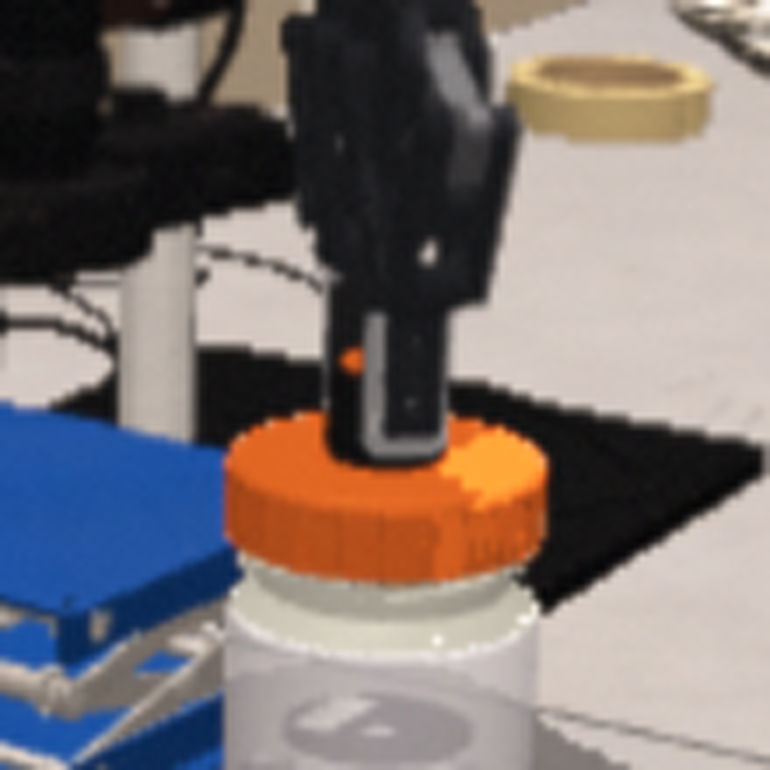

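View pics/b4.png

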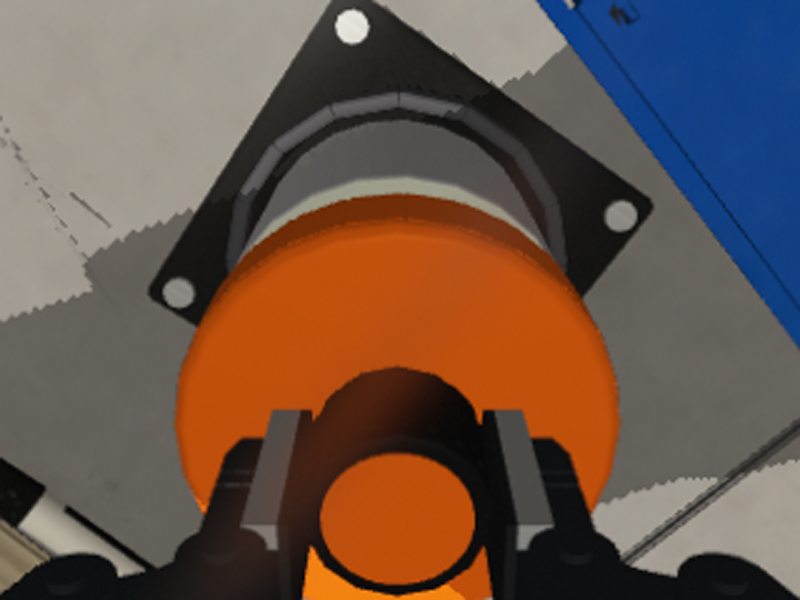

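{"name": "drive_tool", "arguments": {
  "rows": [0,0,0.7,0,0,0,20,0,0,1.4,0,0,0,20,0,0,2,0,0,0,20,0,0,2.4,0,0,0,20,0,0,2.4,0,0,0,20]
}}

```text
clock: 9.9
eef_pos: [0.5266, -0.153, 0.1267]
eef_rot: [[0.704, 0.711, 0.0], [0.711, -0.704, 0.0], [0.0, -0.0, -1.0]]
ft_force: [-0.1, 0.2, 0.0]
finger_gap: 0.357
```

{"name": "drive_tool", "arguments": {
  "rows": [0,0,0.4,0,0,0,20,0,0,0.7,0,0,0,20,0,0,0.7,0,0,0,20]
}}

```text
clock: 10.15
eef_pos: [0.5267, -0.153, 0.1265]
eef_rot: [[0.704, 0.711, 0.001], [0.711, -0.704, -0.0], [0.0, 0.0, -1.0]]
ft_force: [-2.2, 0.6, 5.9]
finger_gap: 0.355
```

```bash
python3 - <<'E'
from h import *
s=arm.observe();print(s["clock"],s["eef_pos"],s["qpos"].round(1),s["ft_force"],s["torque"],s["finger_gap"])
E
```

```text
10.15 [ 0.52667953 -0.15298715  0.1265255 ] [-24.3   8.8  94.5   0.   76.7  20.5] [-2.17649509  0.6154976   5.89360181] [ 0.25658305  0.45136746 -0.04676385] 0.3546926506696495
```

{"name": "drive_tool", "arguments": {
  "rows": [0,0,-0.3,0,0,0,70,0,0,-0.3,0,0,0,70,0,0,-0.3,0,0,0,70,0,0,-0.3,0,0,0,70,0,0,-0.3,0,0,0,70]
}}

```text
clock: 10.57
eef_pos: [0.5265, -0.153, 0.1262]
eef_rot: [[0.704, 0.711, -0.0], [0.711, -0.704, 0.0], [-0.0, -0.0, -1.0]]
ft_force: [-0.5, 0.8, -0.5]
finger_gap: 0.697
```

```bash
python3 - <<'E'
from h import *
s=arm.observe();print(s["clock"],s["eef_pos"],s["ft_force"],s["torque"],s["finger_gap"])
shift([.5252,-.1545,.1268],115)
c=arm.read_camera("scene")
lx,ly=.5252,-.1545
crop(c,"pics/b5.png",285,120,110,110,7,[circ(lx,ly,.0994,.0425),circ(lx,ly,.1214,.0425)])
E
```

```text
10.5667 [ 0.52654352 -0.15295682  0.12618384] [-0.54425882  0.77570478 -0.54641742] [-0.01041052 -0.03236107  0.02795803] 0.6969202865591352
shift [-2.   0.1 -0.6] turn -69.71 yaw0 45.29
```

View pics/b5.png

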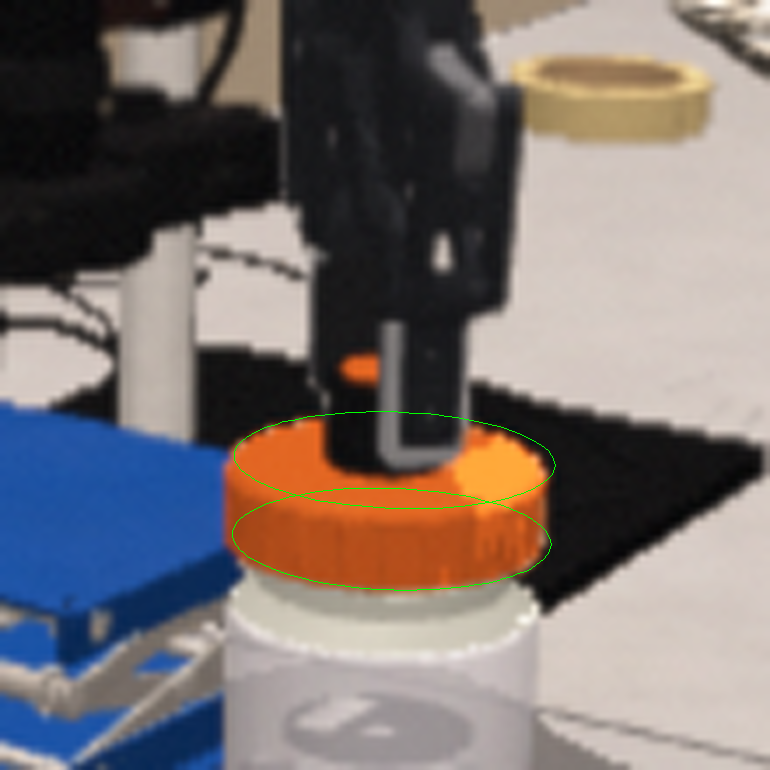

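{"name": "drive_tool", "arguments": {
  "rows": [-2,0,-0.6,0,0,-7,70,-2,0,-0.6,0,0,-14,70,-2,0,-0.6,0,0,-21,70,-2,0,-0.6,0,0,-28,70,-2,0,-0.6,0,0,-35,70,-2,0,-0.6,0,0,-42,70,-2,0,-0.6,0,0,-49,70,-2,0,-0.6,0,0,-56,70,-2,0,-0.6,0,0,-63,70,-2,0,-0.6,0,0,-70,70]
}}

```text
clock: 11.45
eef_pos: [0.5251, -0.1544, 0.1269]
eef_rot: [[-0.433, 0.902, -0.0], [0.902, 0.433, 0.0], [0.0, -0.0, -1.0]]
ft_force: [0.2, -0.5, 0.3]
finger_gap: 0.698
```

{"name": "drive_tool", "arguments": {
  "rows": [0,0,0,0,0,0,70,0,0,0,0,0,0,70]
}}

```text
clock: 11.62
eef_pos: [0.5252, -0.1544, 0.1268]
eef_rot: [[-0.424, 0.906, -0.0], [0.906, 0.424, 0.0], [0.0, -0.0, -1.0]]
ft_force: [0.1, -0.3, 0.2]
finger_gap: 0.704
```

```bash
python3 - <<'E'
from h import *
s=arm.observe();print(s["clock"],s["eef_pos"],s["qpos"].round(1),s["ft_force"],s["torque"],s["finger_gap"])
shift([.5252,-.1545,.1268],115)
c=arm.read_camera("wrist");crop(c,"pics/b6.png",160,140,320,240,2.5)
E
```

```text
11.6167 [ 0.52515332 -0.15439219  0.12684849] [-24.5   8.7  94.6   0.   76.7 -49.5] [ 0.09409009 -0.33700619  0.22286031] [-0.0151928  -0.00858919  0.01145039] 0.7039674023354918
shift [-0.1 -0.   0. ] turn 0.06 yaw0 115.06
```

View pics/b6.png

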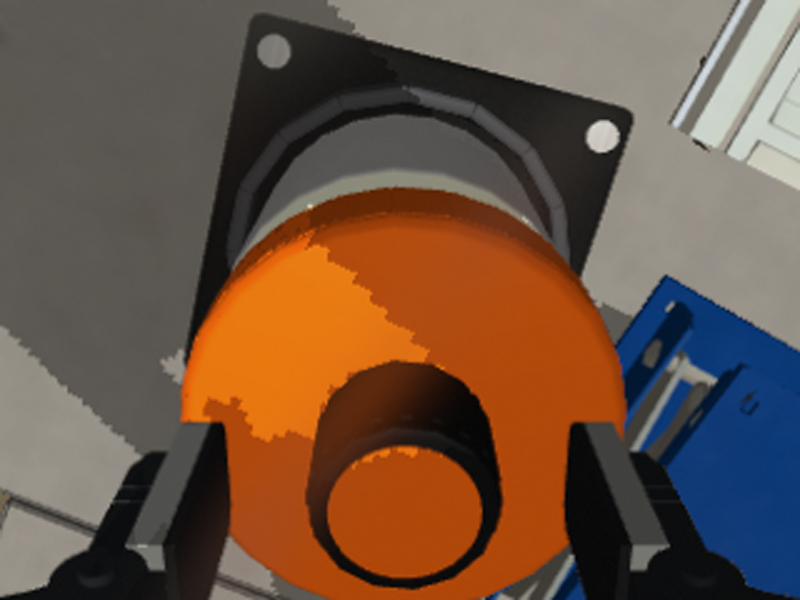

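{"name": "drive_tool", "arguments": {
  "rows": [-0.8,0.8,0,0,0,0,70,-0.8,0.8,0,0,0,0,20,-0.8,0.8,0,0,0,0,20,-0.8,0.8,0,0,0,0,20,-0.8,0.8,0,0,0,0,20,-0.8,0.8,0,0,0,0,20,-0.8,0.8,0,0,0,0,20],
  "grip_force": 50
}}

```text
clock: 12.25
eef_pos: [0.5263, -0.1548, 0.1271]
eef_rot: [[-0.427, 0.904, 0.0], [0.904, 0.427, -0.0], [-0.0, 0.0, -1.0]]
ft_force: [0.0, -0.6, 2.6]
finger_gap: 0.353
```

```bash
python3 - <<'E'
from h import *
s=arm.observe();print(s["clock"],s["eef_pos"],s["ft_force"],s["torque"],s["finger_gap"])
E
```

```text
12.25 [ 0.5263296  -0.15481096  0.12707356] [ 0.03473504 -0.63427053  2.60259139] [-0.03070515  0.00072907 -0.0398382 ] 0.353113902662531
```

{"name": "drive_tool", "arguments": {
  "rows": [0,0,0.1,0,0,3,20,0,0,0.2,0,0,6,20,0,0,0.3,0,0,9,20,0,0,0.4,0,0,12,20,0,0,0.5,0,0,15,20]
}}

```text
clock: 12.67
eef_pos: [0.5264, -0.1549, 0.1267]
eef_rot: [[-0.176, 0.984, 0.001], [0.984, 0.176, -0.0], [-0.0, 0.001, -1.0]]
ft_force: [-1.1, -0.6, 3.4]
finger_gap: 0.351
```

```bash
python3 - <<'E'
from h import *
s=arm.observe();print(s["clock"],s["eef_pos"],s["ft_force"],s["torque"],s["finger_gap"])
E
```

```text
12.6667 [ 0.52640589 -0.15490756  0.12670357] [-1.10696556 -0.64781005  3.40390676] [-0.13403493  0.00284011  0.11827413] 0.35107025906022254
```

{"name": "drive_tool", "arguments": {
  "rows": [0,0,0.2,0,0,3,20,0,0,0.4,0,0,6,20,0,0,0.6,0,0,9,20,0,0,0.8,0,0,12,20,0,0,1,0,0,15,20]
}}

```text
clock: 13.08
eef_pos: [0.5264, -0.1549, 0.1257]
eef_rot: [[0.085, 0.996, 0.001], [0.996, -0.085, -0.0], [-0.0, 0.001, -1.0]]
ft_force: [0.3, -1.2, 4.5]
finger_gap: 0.352
```

```bash
python3 - <<'E'
from h import *
s=arm.observe();print(s["clock"],s["eef_pos"],s["ft_force"],s["torque"],s["finger_gap"])
E
```

```text
13.0833 [ 0.52638904 -0.15487466  0.12568216] [ 0.2517231  -1.18789856  4.53635584] [-0.12768519  0.00418575  0.06801329] 0.35224175460059853
```

Sinking as it should, with low forces. Carrying on.

{"name": "drive_tool", "arguments": {
  "rows": [0,0,0.2,0,0,3,20,0,0,0.4,0,0,6,20,0,0,0.6,0,0,9,20,0,0,0.8,0,0,12,20,0,0,1,0,0,15,20]
}}

```text
clock: 13.5
eef_pos: [0.5263, -0.1548, 0.1246]
eef_rot: [[0.34, 0.94, 0.0], [0.94, -0.34, -0.0], [-0.0, 0.0, -1.0]]
ft_force: [-0.7, -0.7, 5.2]
finger_gap: 0.359
```

{"name": "drive_tool", "arguments": {
  "rows": [0,0,0.2,0,0,3,20,0,0,0.4,0,0,6,20,0,0,0.6,0,0,9,20,0,0,0.8,0,0,12,20,0,0,1,0,0,15,20]
}}

```text
clock: 13.92
eef_pos: [0.5261, -0.1548, 0.1236]
eef_rot: [[0.572, 0.821, -0.0], [0.821, -0.572, -0.0], [-0.0, -0.0, -1.0]]
ft_force: [-1.0, 0.2, 6.6]
finger_gap: 0.355
```

```bash
python3 - <<'E'
from h import *
s=arm.observe();print(s["clock"],s["eef_pos"],s["ft_force"],s["torque"],s["finger_gap"])
E
```

```text
13.9167 [ 0.52612571 -0.15482266  0.12359775] [-1.02909     0.23632801  6.64003207] [0.03556495 0.32563142 0.1603311 ] 0.35454336316936924
```

{"name": "drive_tool", "arguments": {
  "rows": [0,0,0.2,0,0,3,20,0,0,0.3,0,0,6,20,0,0,0.4,0,0,9,20]
}}

```text
clock: 14.17
eef_pos: [0.5257, -0.1544, 0.1232]
eef_rot: [[0.693, 0.721, -0.001], [0.721, -0.693, 0.001], [-0.0, -0.001, -1.0]]
ft_force: [0.1, 3.0, 6.9]
finger_gap: 0.356
```

```bash
python3 - <<'E'
from h import *
s=arm.observe();print(s["clock"],s["eef_pos"],s["qpos"].round(1),s["ft_force"],s["torque"],s["finger_gap"]);shift([.5,-.1,.1],0)
E
```

```text
14.1667 [ 0.52569184 -0.15441297  0.12317465] [-24.4   9.   94.7   0.   76.4  19.4] [0.08905673 2.97323722 6.9343487 ] [0.3288528  0.07257128 0.14631579] 0.35554043156452897
shift [ 21.5 -56.2  23.2] turn 46.16 yaw0 46.16
```

{"name": "drive_tool", "arguments": {
  "rows": [0,0,0.1,0,0,3,20,0,0,0.2,0,0,6,20,0,0,0.2,0,0,9,20,0,0,0.2,0,0,9,20]
}}

```text
clock: 14.5
eef_pos: [0.5268, -0.1539, 0.1233]
eef_rot: [[0.797, 0.603, 0.002], [0.603, -0.797, 0.001], [0.002, -0.0, -1.0]]
ft_force: [2.8, 8.2, 6.9]
finger_gap: 0.356
```

```bash
python3 - <<'E'
from h import *
s=arm.observe();print(s["clock"],s["eef_pos"],s["qpos"].round(1),s["ft_force"],s["torque"],s["finger_gap"]);shift([.5,-.1,.1],0)
E
```

```text
14.5 [ 0.52682217 -0.15391188  0.12329453] [-24.4   9.   94.7   0.1  76.3  28.5] [2.76075031 8.17404482 6.85464243] [ 1.48233226 -0.53949854  0.45981052] 0.3559099911605144
shift [ 11.1 -59.2  23.3] turn 37.11 yaw0 37.11
```

{"name": "drive_tool", "arguments": {
  "rows": [0,0,0,0,0,3,20,0,0,0,0,0,6,20,0,0,0,0,0,6,20]
}}

```text
clock: 14.75
eef_pos: [0.5268, -0.1544, 0.1232]
eef_rot: [[0.856, 0.517, 0.001], [0.517, -0.856, 0.0], [0.001, 0.0, -1.0]]
ft_force: [2.3, 3.2, 5.6]
finger_gap: 0.356
```

```bash
python3 - <<'E'
from h import *
s=arm.observe();print(s["clock"],s["eef_pos"],s["qpos"].round(1),s["ft_force"],s["torque"],s["finger_gap"]);shift([.5,-.1,.1],0)
c=arm.read_camera("wrist");crop(c,"pics/b7.png",160,140,320,240,2.5)
E
```

```text
14.75 [ 0.52676362 -0.15442526  0.12320177] [-24.4   9.   94.7   0.1  76.3  34.4] [2.32409007 3.16920238 5.61393463] [ 0.50714908 -0.53940743  0.02166139] 0.3560937603798256
shift [  5.2 -60.4  23.2] turn 31.13 yaw0 31.13
```

View pics/b7.png

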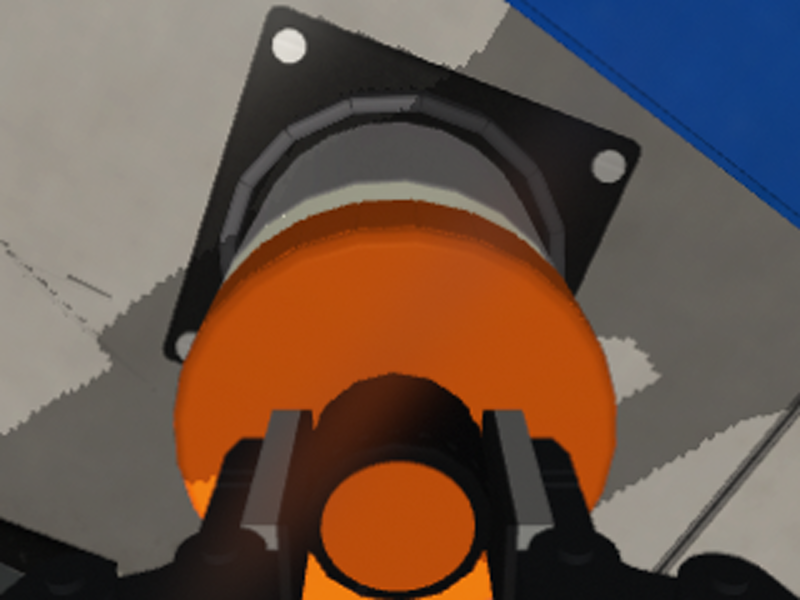

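{"name": "drive_tool", "arguments": {
  "rows": [0,0,0,0,0,3,20,0,0,0,0,0,6,20]
}}

```text
clock: 14.97
eef_pos: [0.5264, -0.1543, 0.123]
eef_rot: [[0.904, 0.427, 0.0], [0.427, -0.904, 0.001], [0.001, -0.001, -1.0]]
ft_force: [-3.5, 3.5, 5.7]
finger_gap: 0.353
```

```bash
python3 - <<'E'
from h import *
s=arm.observe();print(s["clock"],s["eef_pos"],s["ft_force"],s["torque"],s["finger_gap"])
E
```

```text
14.9667 [ 0.5263669  -0.15428879  0.12302837] [-3.54550561  3.51342527  5.72659737] [0.70598774 0.76156512 0.0292593 ] 0.3529735720374238
```

{"name": "drive_tool", "arguments": {
  "rows": [0,0,0,0,0,3,20,0,0,0,0,0,6,20]
}}

```text
clock: 15.13
eef_pos: [0.5256, -0.1544, 0.1228]
eef_rot: [[0.944, 0.329, -0.002], [0.329, -0.944, 0.001], [-0.001, -0.001, -1.0]]
ft_force: [-13.3, 1.7, 11.3]
finger_gap: 0.354
```

```bash
python3 - <<'E'
from h import *
s=arm.observe();print(s["clock"],s["eef_pos"],s["ft_force"],s["torque"],s["finger_gap"])
E
```

```text
15.1333 [ 0.52560206 -0.15439933  0.12282806] [-13.33622883   1.6556888   11.28184481] [0.3147975  2.28596353 0.33222784] 0.3535773246321874
```

{"name": "drive_tool", "arguments": {
  "rows": [0,0,-0.3,0,0,0,70,0,0,-0.3,0,0,0,70,0,0,-0.3,0,0,0,70,0,0,-0.3,0,0,0,70,0,0,-0.3,0,0,0,70]
}}

```text
clock: 15.55
eef_pos: [0.5262, -0.1548, 0.123]
eef_rot: [[0.944, 0.331, -0.0], [0.331, -0.944, 0.0], [-0.0, -0.0, -1.0]]
ft_force: [0.3, -0.1, -0.3]
finger_gap: 0.7
```

```bash
python3 - <<'E'
from h import *
s=arm.observe();print(s["clock"],s["eef_pos"],s["qpos"].round(1),s["ft_force"],s["torque"],s["finger_gap"]);shift([.526,-.1547,.1232],75)
c=arm.read_camera("wrist");crop(c,"pics/b8.png",160,140,320,240,2.5)
c=arm.read_camera("scene")
lx,ly=.526,-.1547
crop(c,"pics/b9.png",285,120,110,110,7,[circ(lx,ly,.0955,.0425),circ(lx,ly,.1175,.0425)])
E
```

```text
15.55 [ 0.52622321 -0.15479613  0.12301903] [-24.4   9.   94.7   0.   76.3  46.2] [ 0.28151354 -0.09500801 -0.26337759] [ 0.0009192   0.01595174 -0.02329802] 0.7001921164440715
shift [-0.2 -0.2 -0.2] turn -55.67 yaw0 19.33
```

View pics/b8.png

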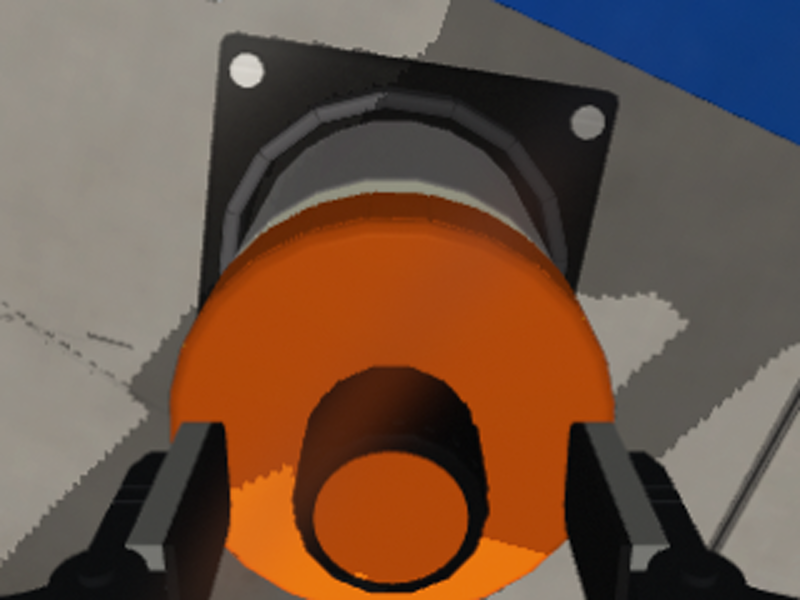

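View pics/b9.png

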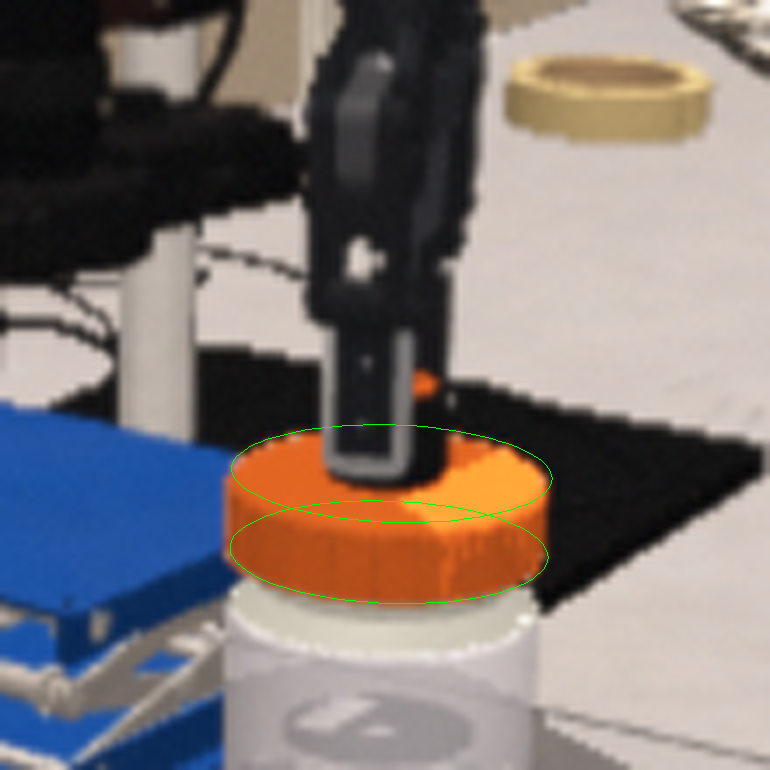

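{"name": "drive_tool", "arguments": {
  "rows": [0,-0.9,-0.2,0,0,-7,70,0,-0.9,-0.2,0,0,-14,70,0,-0.9,-0.2,0,0,-21,70,0,-0.9,-0.2,0,0,-28,70,0,-0.9,-0.2,0,0,-35,70,0,-0.9,-0.2,0,0,-42,70,0,-0.9,-0.2,0,0,-49,70,0,-0.9,-0.2,0,0,-49,70,0,-0.9,-0.2,0,0,-49,70]
}}

```text
clock: 16.4
eef_pos: [0.5259, -0.1539, 0.1233]
eef_rot: [[0.373, 0.928, -0.0], [0.928, -0.373, 0.0], [0.0, -0.0, -1.0]]
ft_force: [-0.1, 0.6, 0.4]
finger_gap: 0.704
```

```bash
python3 - <<'E'
from h import *
s=arm.observe();print(s["clock"],s["eef_pos"],s["qpos"].round(1));shift([.526,-.1545,.1232],75)
c=arm.read_camera("wrist");crop(c,"pics/b10.png",160,140,320,240,2.5)
E
```

```text
16.4 [ 0.52591927 -0.15392108  0.12326897] [-24.4   8.9  94.8   0.   76.3  -2.4]
shift [-0.5  0.3  0.1] turn -6.93 yaw0 68.07
```

View pics/b10.png

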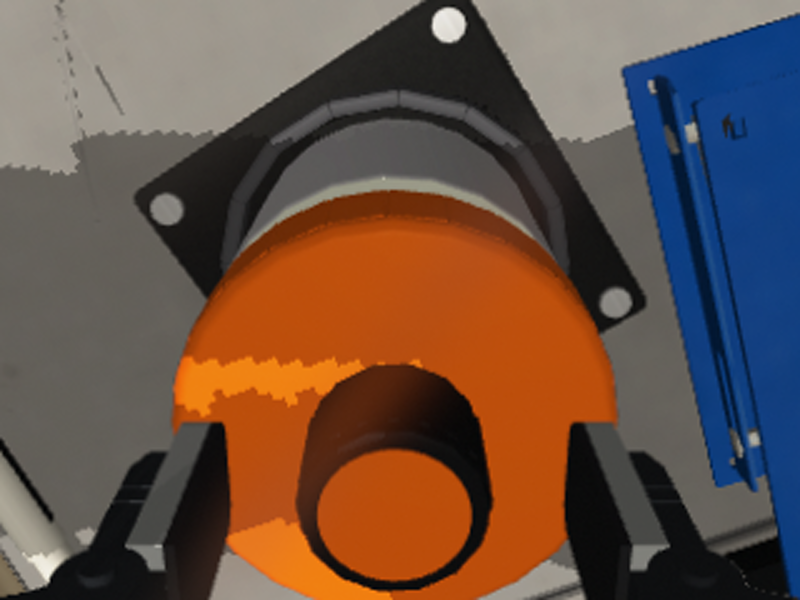

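{"name": "drive_tool", "arguments": {
  "rows": [-0.5,-0.5,0,0,0,0,70,-0.5,-0.5,0,0,0,0,20,-0.5,-0.5,0,0,0,0,20,-0.5,-0.5,0,0,0,0,20,-0.5,-0.5,0,0,0,0,20,-0.5,-0.5,0,0,0,0,20],
  "grip_force": 50
}}

```text
clock: 16.95
eef_pos: [0.5253, -0.1542, 0.1235]
eef_rot: [[0.37, 0.929, 0.0], [0.929, -0.37, -0.0], [0.0, 0.0, -1.0]]
ft_force: [-0.5, 0.6, 4.0]
finger_gap: 0.356
```

```bash
python3 - <<'E'
from h import *
s=arm.observe();print(s["clock"],s["eef_pos"],s["ft_force"],s["torque"],s["finger_gap"]);shift([.526,-.1545,.1232],75)
E
```

```text
16.95 [ 0.52532875 -0.15422352  0.12346179] [-0.49491086  0.59550473  4.0000885 ] [ 0.10906086  0.18719881 -0.01939066] 0.3560638735792192
shift [-0.   0.7  0.3] turn -6.74 yaw0 68.26
```

{"name": "drive_tool", "arguments": {
  "rows": [0,0,0,0,0,2,20,0,0,0,0,0,4,20]
}}

```text
clock: 17.12
eef_pos: [0.5252, -0.1544, 0.1234]
eef_rot: [[0.435, 0.9, -0.0], [0.9, -0.435, -0.0], [-0.0, -0.0, -1.0]]
ft_force: [-2.2, -1.5, 3.1]
finger_gap: 0.351
```

```bash
python3 - <<'E'
from h import *
s=arm.observe();print(s["clock"],s["eef_pos"],s["ft_force"],s["torque"],s["finger_gap"]);shift([.526,-.1545,.1232],75)
E
```

```text
17.1167 [ 0.52516655 -0.15437554  0.1233971 ] [-2.24299155 -1.45326286  3.0905157 ] [-0.37938033  0.55900753  0.74162404] 0.35126330238276
shift [0.3 0.8 0.2] turn -10.78 yaw0 64.22
```

{"name": "drive_tool", "arguments": {
  "rows": [0,0,0,0,0,3,20,0,0,0,0,0,6,20]
}}

```text
clock: 17.28
eef_pos: [0.5247, -0.155, 0.1235]
eef_rot: [[0.528, 0.849, -0.001], [0.849, -0.528, -0.002], [-0.002, -0.0, -1.0]]
ft_force: [-9.7, -8.6, 6.5]
finger_gap: 0.351
```

```bash
python3 - <<'E'
from h import *
s=arm.observe();print(s["clock"],s["eef_pos"],s["ft_force"],s["torque"],s["finger_gap"]);shift([.526,-.1545,.1232],75)
E
```

```text
17.2833 [ 0.52473281 -0.1550367   0.12347649] [-9.70480889 -8.62457853  6.52834946] [-1.44205935  1.6755912   0.4996316 ] 0.3508953684107739
shift [1.1 0.8 0.3] turn -16.85 yaw0 58.15
```

{"name": "drive_tool", "arguments": {
  "rows": [0,0,0,0,0,0,75,0,0,0,0,0,0,75,0,0,0,0,0,0,75,0,0,0,0,0,0,75,0,0,-5,0,0,0,75,0,0,-20,0,0,0,75,0,0,-50,0,0,0,75,0,0,-85,0,0,0,75,0,0,-100,0,0,0,75,0,0,-100,0,0,0,75]
}}

```text
clock: 18.12
eef_pos: [0.5264, -0.1546, 0.2279]
eef_rot: [[0.525, 0.851, 0.006], [0.851, -0.525, -0.002], [0.001, 0.006, -1.0]]
ft_force: [0.2, -1.7, 0.2]
finger_gap: 0.755
```

```bash
python3 - <<'E'
from h import *
s=arm.observe();print(s["clock"],s["eef_pos"],s["ft_force"],s["finger_gap"])
c=arm.read_camera("scene")
lx,ly=.526,-.1545
crop(c,"pics/c1.png",285,130,110,110,7,[circ(lx,ly,.0955,.0425),circ(lx,ly,.1175,.0425)])
crop(c,"pics/c2.png",0,0,640,480,1)
c=arm.read_camera("wrist");crop(c,"pics/c3.png",0,0,640,480,1,[circ(lx,ly,.0955,.0425),circ(lx,ly,.1175,.0425)])
E
```

```text
18.1167 [ 0.52644974 -0.1546153   0.22785507] [ 0.23546108 -1.68682921  0.21523244] 0.755130909642009
```

View pics/c1.png

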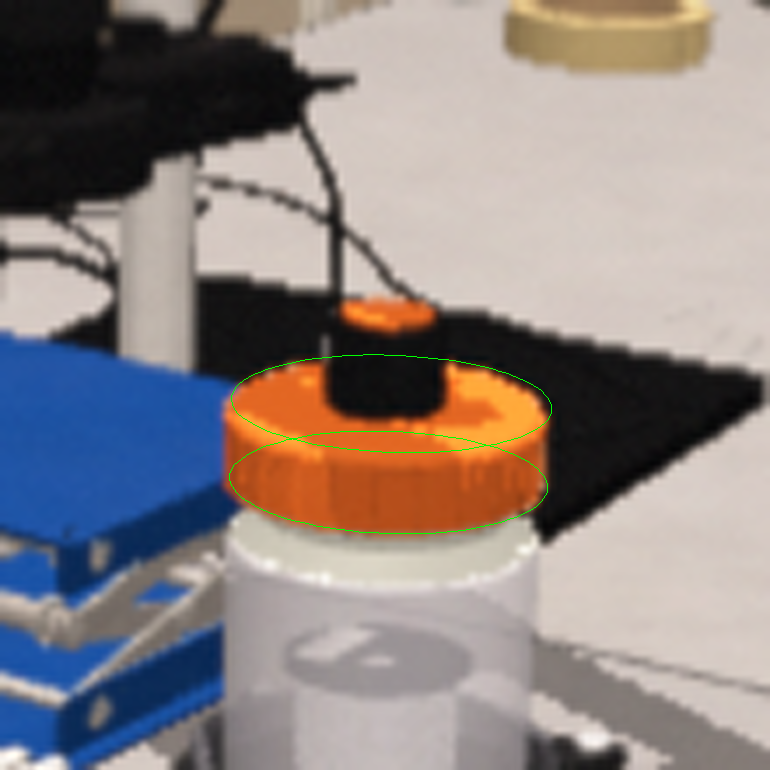

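View pics/c2.png

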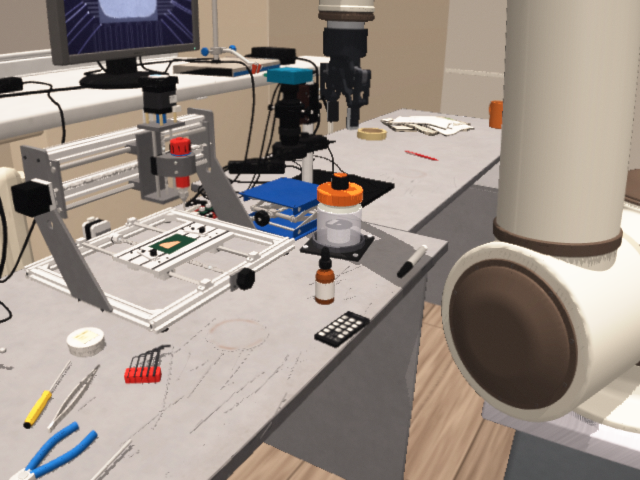

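View pics/c3.png

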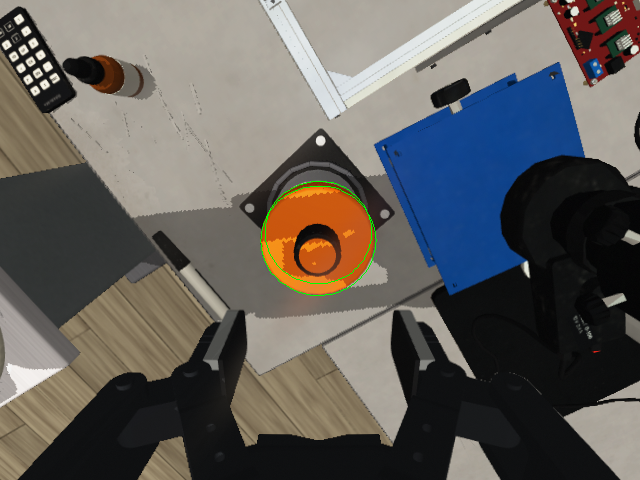

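The scene crop shows the lid level on the jar. Its lower edge is at about (387,531), matching the home outline at (387,533). The gripper is clear, and the bottle (325,283), remote (342,328) and marker (412,261) are undisturbed. I'll let the arm settle, then hand in.

{"name": "drive_tool", "arguments": {
  "rows": [0,0,0,0,0,0,75,0,0,0,0,0,0,75,0,0,0,0,0,0,75]
}}

```text
clock: 18.47
eef_pos: [0.525, -0.1541, 0.2224]
eef_rot: [[0.526, 0.851, -0.001], [0.851, -0.526, 0.001], [-0.0, -0.002, -1.0]]
ft_force: [-0.3, 0.6, 0.1]
finger_gap: 0.747
```

```bash
python3 - <<'E'
from station import arm
s=arm.observe();print(s["clock"],s["joint_vel"].round(2),s["ft_force"])
print(arm.hand_in())
E
```

```text
18.4667 [-0.05 -0.06 -0.32  0.04  0.02 -0.  ] [-0.26911834  0.63723208  0.05889405]
the job is handed in; nothing more can be done
None
```

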